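Lock the service-cover screw of a bench lens tracer

ROBOT

A 6-joint arm with a two-finger parallel gripper is mounted at the origin on the work surface. World frame = base frame: x ahead of the robot, y to its left, z up, the work surface at z = 0. Lengths are in m, angles in rad, forces in N, time in s.
With the tool pointing down it reaches from about 0.3 to 0.775 m from the base axis. Payload 14.6 kg.
Tool frame: the origin (TCP) lies at the very end of the fingers, on their centre line; the grasp point (between the pads) lies 19 mm behind it (pinch_z is the distance from the TCP to the grasp point, in m); z points along the fingers, y is the direction in which the jaws open and shut (so a half turn about z gives the same grasp; the last joint's range is limited). The gripper opens to 94 mm and grips with 3 to 60 N. Pads are 16 mm wide; open, the fingers measure 119 mm over their backs; the gripper's body (75 mm by 177 mm) begins 78 mm behind the grasp point.
Start: joints at [1.07, 0.3, 1.521, -0, 1.321, -0.067], TCP at [0.231, 0.499, 0.205] pointing down, gripper open.
Joint ranges: [-3.03, 3.03], [-0.79, 2.21], [0.23, 2.52], [-1.04, 4.18], [0, 3.07], [-2.55, 2.55]. Speed limits (rad/s): [2.22, 2.22, 2.57, 3.14, 3.14, 3.14].

INTERFACE

Orientations are given as [roll, pitch, yaw] about the fixed x, y, z axes, in that order (R = Rz(yaw) Ry(pitch) Rx(roll)).
In Python, from station import get_obs, camera, hand_in, pinch_z gives the robot as it stands.
- The arm moves only by the tool servo_tool, never from a script. Its argument "moves" is a list that holds one entry, the list of rows, each a list of 7 numbers: the turn, a rotation vector about the tool's x, y, z normalised to -1 to 1, where 1 is pi/2 rad, then the shift along the tool's x, y, z normalised to -1 to 1, where 1 is 500 mm, then the closure, from 0 (fully open) to 1 (shut). In form: [[[rx, ry, rz, x, y, z, hand], ...]]. A call has 1 to 12 rows; each row is the pose to reach, as a shift and turn from the pose measured when the call began, along the tool's axes at that moment; what a row does not reach only later rows make up. A row lasts 1/12 s, in which the tool goes at most 41.7 mm and 7.16 degrees, less where a joint would pass 70% of its speed; a pose out of reach is approached as far as the arm can. A call with a number of a shift or a turn outside -1 to 1 is refused whole. A call with a gripper value outside its range is refused whole. The fingers move at their own pace and stop on an object; "squeeze" is the grip in N (left out, the last holds). Time passes only in rows, so rows that repeat a pose let the fingers close. It gives the time, the measured TCP pose, the force and the opening at its end, in the units of the state.
- get_obs(): the state, without advancing time (a new reading comes with each control period).
- camera(name): name is "scene" or "top" or "wrist"; returns a dict with "color" (400x640x3 uint8, red, green, blue), "intrinsics" (3x3 intrinsics, pixels), "rvec" (rotation vector, rad) and "tvec" (3), from world to camera coordinates, as OpenCV has them. Camera axes: x right, y down, z forward; pixel columns grow to the right and rows downward; lengths in m; the calibration is good to about 2 mm. A picture is of the moment at which its call begins. There is no depth.
- hand_in(): hands the job in, once; it reports no verdict.
The state is a dict: "time_s": time; "qpos": joint angles; "joint_vel": joint speeds; "tau": joint torques, N m; "ee_pos": TCP position; "eef_rot": TCP orientation; "force": force on the tool from outside, world axes, zero at the start; "moment": the same for the moment, N m; "grip_width": finger opening in m.
Only numpy, scipy, OpenCV 4.12 (cv2) and the standard library are available. Lean on these libraries where they do the work, as an engineer would, in place of code of your own. Each camera call takes 0.05 s, during which the arm holds its last target.

TASK

The white service cover on the lens tracer has one slotted quarter-turn screw still loose, the one standing a little higher. Take the wide flat screwdriver with the square handle from its wooden stand, push its bit into that screw's slot, and with a firm but measured push turn it a quarter turn clockwise until it locks, never forcing it: push and twist together must not load the screw with more than about 35 N. Then put the screwdriver back upright in its own hole in the stand and let go; work the screw only with the screwdriver, and leave everything else where it is.

Things in the scene. Friction and masses are not known exactly. Their poses are not given: they have to be found in the camera images.
- tracer: fixed grey box 170 (x) x 230 (y) x 76 mm high with a flat white cover; origin at the centre of its underside, display on its -x side. The loose screw is on the cover at x -20, y +60 mm; a like screw at x -20, y -60 mm stands 1.5 mm lower, is locked (slot along y) and cannot turn. A stylus pin 12 mm high stands on a black disc at x +35, y +40 mm
- screw_head: head of the loose screw, steel, 23 mm across and 11 mm high, standing upright on the cover; origin on the screw's axis at the head's underside, z up, x along the slot
- screw_slot (a point): centre of the loose screw's head at its top face; z up, x along the slot. The slot is closed at both ends by a rim: 19 mm long (x), 4.6 mm wide (y), 4 mm deep, flat bottom
- screw_turn (a joint): turn of the loose screw in rad, growing clockwise seen from above; starts between -0.12 and 0.2 (slot along the tracer's x at 0); hard stop at 1.80. A dry friction of 0.03 N m resists turning. A hidden pin lets it turn past about 0.35 only while it is pushed in by 3 mm or more; it locks at 1.37 to 1.80 once let rise
- screw_press (a joint): how far the loose screw is pushed down, in m: 0 at rest, hard stop at 0.0045. A spring pushes it up with 6 N at 0, 10.5 N at 0.003 and 12.75 N at 0.0045. Locked and released it stands at about 0.0015 and cannot rise
- stand: wooden block 64 (x) x 150 (y) x 52 mm high, fixed; origin at the centre of its underside; two holes right through it, the screwdriver's at y +40 mm (18 x 18 mm square), and at y -40 mm a smaller one (12 x 12 mm) that holds a thin driver with a round grey handle (19 mm across, top at 97 mm), to be left alone
- stand_hole (a point): centre of the mouth of the wide screwdriver's hole, on the stand's top face, 52 mm above the table; same axes as the stand
- driver: wide flat screwdriver, 106 mm long, 90 g, standing upright bit down in the stand; origin at the middle of the bit's end, z up along the tool, x along the bit's width. Bit 14 mm wide (x), 2.6 mm thick (y), 12 mm long; then a round shaft 9 mm across up to z 50 mm; then a black handle 24 x 24 mm square (flats facing x and y) from z 50 to 106 mm. In the stand the handle's underside rests on the stand's top and the bit's end is 2 mm above the table
- driver_tip (a point): middle of the screwdriver's bit end; axes as the screwdriver's
- driver_grip (a point): centre of the screwdriver's handle, 78 mm above the bit end; axes as the screwdriver's
- thin_driver: bystander: thin driver in the stand's other hole
- lens: bystander: clear lens 64 mm across, 7 mm high, lying loose on the cover near x +30, y -60 mm of the tracer
- pad_box_a: bystander: white box 90 x 100 x 75 mm
- pad_box_b: bystander: brown box 80 x 120 x 60 mm
- pad_roll: bystander: roll 90 mm across, 30 mm high
- spray: bystander: bottle 52 mm across, 140 mm high
- glasses_case: bystander: blue case 160 x 60 x 40 mm
- block_cup: bystander: grey cup 70 mm across, 60 mm high

How it is judged:
On the way, in this order (a step that is already met when the one before it is completed fails the run):
1. the screwdriver is lifted clear of its stand (z of driver_tip in the frame of stand_hole above 0.005 m), for 0.1 s.
2. the loose screw, pushed in by the screwdriver, has been turned past its ledge (value of joint screw_turn above 1.3 rad and contact force between driver and screw_head above 3 N and horizontal distance between driver_tip and screw_slot below 0.004 m), for 0.05 s.
At the end, for the whole second after the job is handed in: The screw is turned to more than 1.3 rad and locked (risen to 0.8 to 2.4 mm below its free height), and the screwdriver stands at rest in its own hole, bit end at least 45 mm below the stand's top, within 12 mm of the hole's centre, tilted less than 0.12 rad, let go (value of joint screw_turn above 1.3 rad and value of joint screw_press between 0.0008 and 0.0024 m and horizontal distance between driver_tip and stand_hole below 0.012 m and z of driver_tip in the frame of stand_hole below -0.045 m and angle between driver's own z axis and vertical below 0.12 rad and linear speed of driver below 0.02 m/s); the robot touches nothing.
It fails at once if the screwdriver loads the screw, by push and twist together, with more than 35 N (contact force between driver and screw_head above 35 N).
It fails at once if the robot itself touches the screw (contact force between any of the fingers, the arm and screw_head above 0.5 N).
It fails at once if a bystander is shifted by more than 3 cm (distance of any of thin_driver, lens, pad_box_a, pad_box_b, pad_roll, spray, glasses_case, block_cup from where it was at the start of the episode above 0.03 m).
It also fails if it takes over 67 s, if anything falls off the work surface, if the arm or the gripper's body presses on something with over 40 N, if the wrist force passes 120 N, or if a joint passes its speed limit or range.

## Working session

There is one attempt and no reset: what is moved stays moved. The work goes in short steps, Python scripts to look and compute and a tool call to move; the robot and the scene stay as the last step left them, time stands still between calls to the robot, and variables do not carry over. Pictures are saved under pics/ and viewed, and the job is handed in when it is done.

Besides the shell and the picture viewer there is one more tool, called after ">>>" in YAML: its name, and indented under it one key for each argument. servo_tool: Moves the arm, as the interface text tells. Scaled input: -1 to 1 covers 500 mm each way for a shift and pi/2 rad each way for a turn. Its arguments: {"type":"object","properties":{"moves":{"type":"array"},"squeeze":{"type":"number"}},"required":["moves"]}

```bash
ls; mkdir -p pics
python3 - <<'E'
from station import get_obs, camera, pinch_z
import cv2
print(get_obs(), pinch_z)
for n in ("scene","top","wrist"):
    c=camera(n); cv2.imwrite(f"pics/{n}0.png",c["color"][:,:,::-1]); print(n,c["intrinsics"],c["rvec"],c["tvec"])
E
```

```text
pics
{'time_s': 0.0, 'qpos': array([ 1.07038945e+00,  3.00463556e-01,  1.52159841e+00,  1.37681313e-05,
        1.32068352e+00, -6.66508671e-02]), 'joint_vel': array([ 0.0021662 , -0.00010538, -0.00115642,  0.00071663, -0.001124  ,
        0.00155175]), 'tau': array([ 8.16944539e-04, -5.31816816e+01, -3.52743316e+01,  7.08862580e-02,
        2.44090625e-02, -9.33171577e-05]), 'ee_pos': array([0.23105209, 0.4988214 , 0.20488313]), 'eef_rot': array([-3.14044327e+00, -9.00867142e-05,  2.70783317e+00]), 'force': array([ 0.19429501, -0.3308872 ,  0.25364039]), 'moment': array([-0.04721736,  0.03642988,  0.03562162]), 'grip_width': 0.09387956626257532} 0.0188
scene [[403.72268843   0.         316.51824222]
 [  0.         403.72268843 202.61530214]
 [  0.           0.           1.        ]] [ 1.12006916  2.1914107  -1.12332586] [ 0.37541511 -0.18692225  1.68128465]
top [[493.76660608   0.         313.95037982]
 [  0.         493.76660608 199.13909159]
 [  0.           0.           1.        ]] [ 2.11518506 -2.13085246  0.19921632] [-0.03921195  0.60053643  1.29759802]
wrist [[304.44778697   0.         324.08979979]
 [  0.         304.44778697 201.52690799]
 [  0.           0.           1.        ]] [-2.47267327 -1.57889158 -0.18773405] [-0.54902554 -0.02383375  0.38964414]
```

View pics/scene0.png

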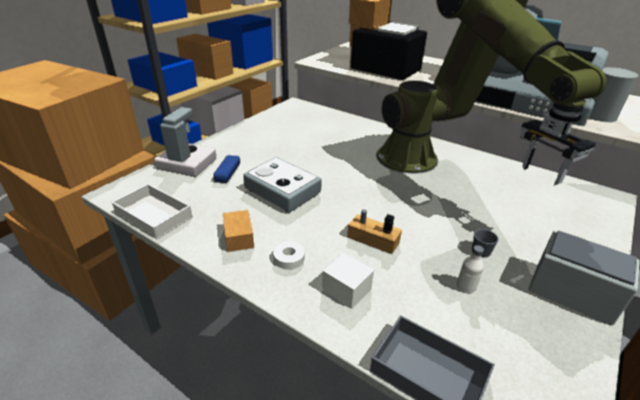

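View pics/top0.png

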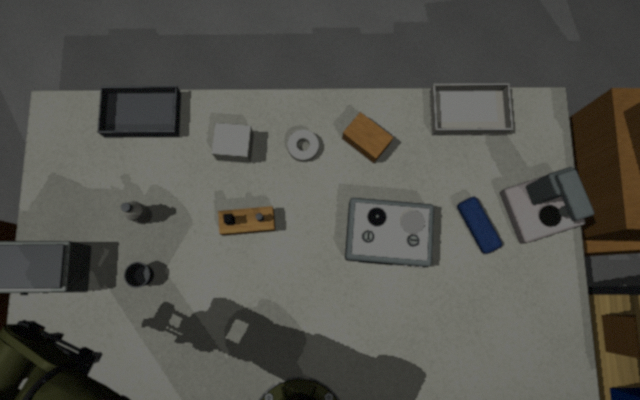

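View pics/wrist0.png

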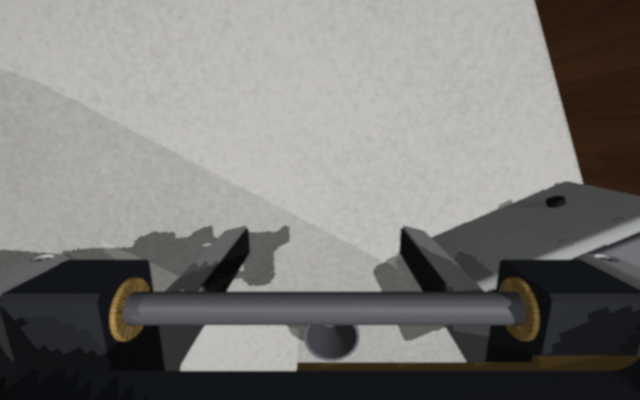

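The top view has the stand at about (247,220), with the wide black driver on its left at (230,218). The tracer is at (390,232), with the loose screw on its left at (368,236). I'll enlarge the crops next.

```bash
cat > h.py <<'E'
import numpy as np, cv2
from station import get_obs, camera, pinch_z
def ray(c,u,v):
    R,_=cv2.Rodrigues(np.array(c["rvec"],float)); K=c["intrinsics"]
    o=-R.T@c["tvec"]; d=R.T@np.linalg.inv(K)@np.array([u,v,1.]); return o,d
def at(c,u,v,z):
    o,d=ray(c,u,v); return o+d*(z-o[2])/d[2]
def proj(c,P):
    return cv2.projectPoints(np.array(P,float).reshape(-1,1,3),np.array(c["rvec"],float),np.array(c["tvec"],float),c["intrinsics"],None)[0].reshape(-1,2)
def crop(c,x0,y0,x1,y1,s,name):
    im=cv2.resize(c["color"][y0:y1,x0:x1,::-1],None,fx=s,fy=s,interpolation=cv2.INTER_CUBIC)
    for x in range(x0 - x0%10+10,x1,10):
        cv2.line(im,((x-x0)*s,0),((x-x0)*s,8 if x%50 else 20),(0,0,255),1)
        if x%20==0: cv2.putText(im,str(x),((x-x0)*s-10,30),0,.4,(0,0,255),1)
    for y in range(y0 - y0%10+10,y1,10):
        cv2.line(im,(0,(y-y0)*s),(8,(y-y0)*s),(0,0,255),1)
        if y%20==0: cv2.putText(im,str(y),(10,(y-y0)*s+4),0,.4,(0,0,255),1)
    cv2.imwrite("pics/"+name+".png",im)
E
python3 - <<'E'
from h import *
c=camera("top")
crop(c,210,190,290,250,10,"t_stand"); crop(c,335,185,445,275,7,"t_tracer")
c=camera("scene"); crop(c,330,195,420,260,8,"s_stand")
E
```

```text
(no output)
```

View pics/t_stand.png

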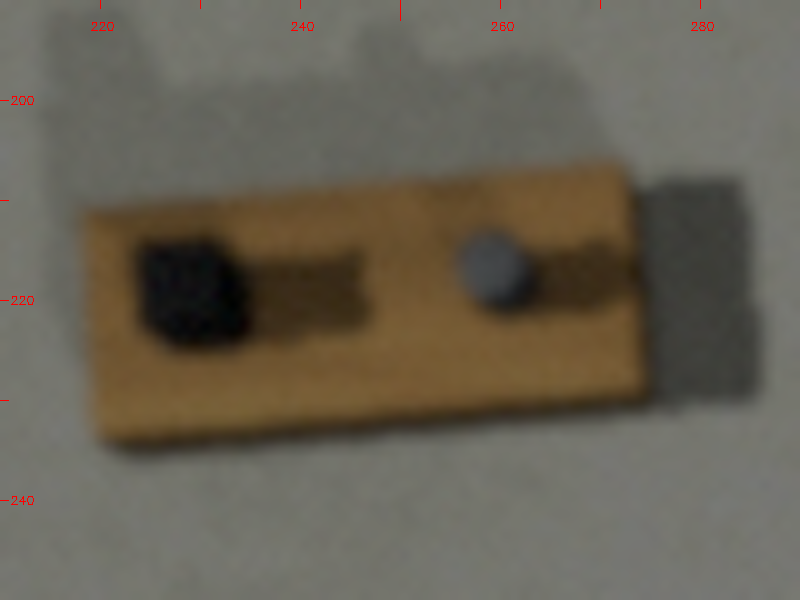

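View pics/t_tracer.png

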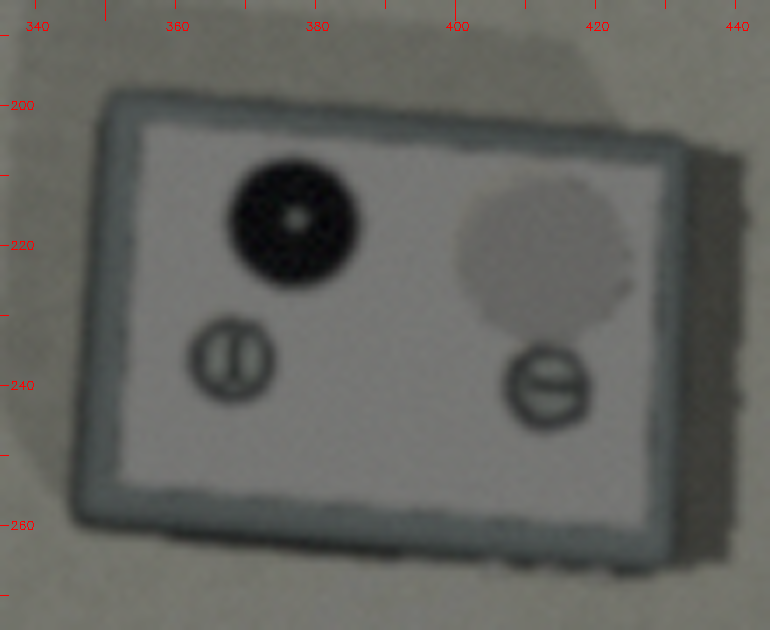

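View pics/s_stand.png

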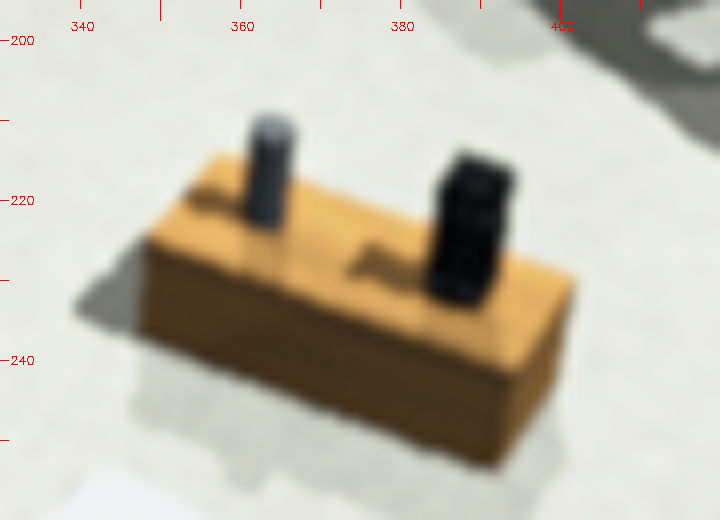

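Run:
```python
from h import *
c=camera("top")
def rect(px,z,name):
    P=np.array([at(c,u,v,z)[:2] for u,v in px]); m=P.mean(0)
    # order: +x+y, +x-y, -x-y, -x+y (TL,TR,BR,BL)
    ey=(P[0]-P[1]+P[3]-P[2])/2; ex=(P[0]-P[3]+P[1]-P[2])/2
    yaw=np.arctan2(-ey[0],ey[1]); print(name,m.round(4),"sizes",np.linalg.norm(ex).round(4),np.linalg.norm(ey).round(4),"yaw_y",yaw.round(4),"yaw_x",np.arctan2(ex[1],ex[0]).round(4)); return m,yaw
R=lambda a:np.array([[np.cos(a),-np.sin(a)],[np.sin(a),np.cos(a)]])
m,y=rect([(218.3,211),(272.5,206),(274.5,229.8),(219.8,233.8)],.052,"stand"); print("hole",m+R(y)@[0,.04])
for px in [(229,218),(228.5,217.5)]: print("handle top",at(c,*px,.108))
print("thin exp",proj(c,np.r_[m+R(y)@[0,-.04],.097]),"wide top exp",proj(c,[np.r_[m+R(y)@[dx,.04+dy],.108] for dx,dy in [(0,0),(.012,.012),(.012,-.012),(-.012,-.012),(-.012,.012)]]))
m,y=rect([(350.5,198),(432.5,205),(430.5,266),(346,260)],.076,"tracer"); print("screw",m+R(y)@[-.02,.06],"locked",m+R(y)@[-.02,-.06],"pin",m+R(y)@[.035,.04])
print("screw px",at(c,368,236.3,.087),"locked px",at(c,413,240,.0855), "disc", at(c,377,217,.077))
```

```text
stand [0.5442 0.1415] sizes 0.0645 0.1488 yaw_y 0.0761 yaw_x 0.0921
hole [0.54118133 0.18134146]
handle top [0.54186664 0.17908316 0.108     ]
handle top [0.5431993 0.180425  0.108    ]
thin exp [[259.10521843 216.38235404]] wide top exp [[228.13055895 218.2654818 ]
 [223.32336034 214.12827199]
 [232.46966011 213.37373036]
 [232.9530586  222.41586012]
 [223.77528573 223.17546505]]
tracer [ 0.5061 -0.2454] sizes 0.1654 0.2222 yaw_y -0.0861 yaw_x -0.0882
screw [ 0.49131411 -0.18394467] locked [ 0.48099745 -0.30350038] pin [ 0.54439103 -0.20859909]
screw px [ 0.49347012 -0.18565101  0.087     ] locked px [ 0.48295768 -0.30434233  0.0855    ] disc [ 0.54632644 -0.21231167  0.077     ]
```

```bash
cat >> h.py <<'E'
from scipy.spatial.transform import Rotation as Ro
def tool(o=None):
    o=o or get_obs(); return Ro.from_euler("xyz",o["eef_rot"]).as_matrix(), np.array(o["ee_pos"])
def row(pos,yaw):
    """normalised row for pointing-down target"""
    R,p=tool(); Rt=(Ro.from_euler("z",yaw)*Ro.from_euler("x",np.pi)).as_matrix()
    rv=Ro.from_matrix(R.T@Rt).as_rotvec(); s=R.T@(np.array(pos)-p)
    print("row",(rv/(np.pi/2)).round(4),(s/.5).round(4)," dist mm",(1e3*np.linalg.norm(s)).round(1),"deg",np.degrees(np.linalg.norm(rv)).round(1))
E
python3 - <<'E'
from h import *
c=camera("wrist"); R,p=tool(); Rc,_=cv2.Rodrigues(np.array(c["rvec"]))
o=-Rc.T@c["tvec"]; print("cam in tool",R.T@(o-p)); print("cam axes in tool\n",R.T@Rc.T)
for z in (0,.019,.05,.1): print(z,proj(c,p+R@[0,0,z]))
row([.541,.181,.20],3.2216)
E
```

```text
cam in tool [ 0.068648   -0.00038338 -0.17847005]
cam axes in tool
 [[-6.47425601e-04 -9.71618016e-01 -2.36554460e-01]
 [ 9.99999685e-01 -5.20623788e-04 -5.98500428e-04]
 [ 4.58357919e-04 -2.36554773e-01  9.71618047e-01]]
0 [[324.90793534 240.82873261]]
0.019 [[324.84809986 230.76697711]]
0.05 [[324.77038241 217.69824183]]
0.1 [[324.67942867 202.4037301 ]]
row [-1.000e-04 -0.000e+00 -3.271e-01] [-0.8296 -0.3167  0.0107]  dist mm 444.0 deg 29.4
```

>>> servo_tool:
  moves:
    - [[0,0,-0.327,-0.83,-0.317,0.011,0],[0,0,-0.327,-0.83,-0.317,0.011,0],[0,0,-0.327,-0.83,-0.317,0.011,0],[0,0,-0.327,-0.83,-0.317,0.011,0],[0,0,-0.327,-0.83,-0.317,0.011,0],[0,0,-0.327,-0.83,-0.317,0.011,0],[0,0,-0.327,-0.83,-0.317,0.011,0],[0,0,-0.327,-0.83,-0.317,0.011,0],[0,0,-0.327,-0.83,-0.317,0.011,0],[0,0,-0.327,-0.83,-0.317,0.011,0],[0,0,-0.327,-0.83,-0.317,0.011,0],[0,0,-0.327,-0.83,-0.317,0.011,0]]

```text
time_s: 1.35
ee_pos: [0.5444, 0.176, 0.1993]
eef_rot: [-3.14, -0.0, -3.066]
force: [-0.8, -0.8, -0.8]
grip_width: 0.0938
```

Run:
```python
from h import *
o=get_obs(); print(o["time_s"],o["qpos"].round(3),o["ee_pos"],o["eef_rot"],o["joint_vel"].round(3))
c=camera("wrist"); crop(c,220,120,440,280,3,"w1"); np.savez("w1.npz",**c)
```

```text
1.35 [ 2.490e-01  3.540e-01  1.464e+00 -1.000e-03  1.324e+00 -1.397e+00] [0.54435637 0.17596277 0.19929506] [-3.14044602e+00 -3.63673124e-05 -3.06640166e+00] [ 0.06  -0.018  0.034  0.019  0.001  0.066]
```

View pics/w1.png

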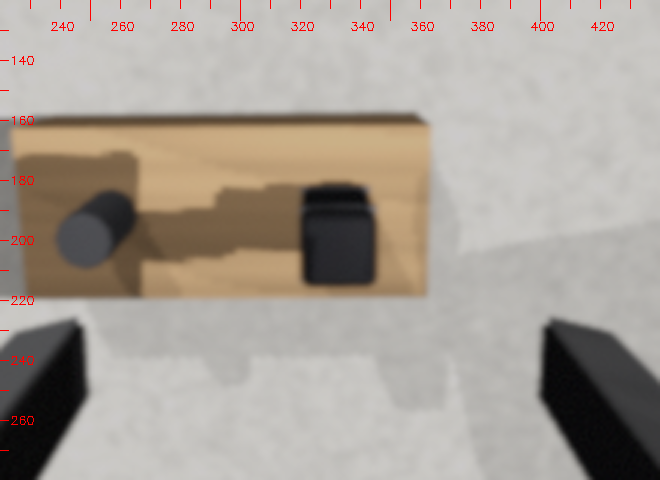

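The wrist view shows the top of the wide handle as roughly the square from (321,190) to (345,214), aligned with the stand. The stand's top corners are near (224,162), (363,161) and (362,218).

Run:
```python
from h import *
c=dict(np.load("w1.npz"))
P=np.array([at(c,u,v,.108)[:2] for u,v in [(321,190),(344.5,190),(345,214),(321.2,214)]]); print(P.round(4),P.mean(0), np.linalg.norm(P-np.roll(P,1,0),axis=1))
Q=np.array([at(c,u,v,.052)[:2] for u,v in [(224,162),(363,161),(362.5,218),(228,218.5)]]); print(Q.round(4),np.linalg.norm(Q-np.roll(Q,1,0),axis=1))
e=Q[1]-Q[0]; print("yaw",np.arctan2(-e[0],e[1])); e=Q[2]-Q[1]; print(np.arctan2(-e[1],-e[0]))
e=P[1]-P[0]; print("yaw",np.arctan2(-e[0],e[1]))
e=P[2]-P[3]; print("yaw",np.arctan2(-e[0],e[1]))
# stand hole from right edge (y+75): mid of right edge minus 35mm
a=np.arctan2(-(Q[1]-Q[0])[0],(Q[1]-Q[0])[1]); m=(Q[1]+Q[2])/2; print("hole",m-.035*np.array([-np.sin(a),np.cos(a)]))
print(tool()[1])
crop(c,300,170,370,225,10,"w1b")
```

```text
[[0.5308 0.1718]
 [0.5292 0.193 ]
 [0.5516 0.1955]
 [0.5532 0.1736]] [0.54120279 0.18346697] [0.02255019 0.02123845 0.02256166 0.02192609]
[[0.5195 0.0665]
 [0.5074 0.2144]
 [0.5705 0.2205]
 [0.5823 0.0707]] [0.06297344 0.14843399 0.06342448 0.1502136 ]
yaw 0.08194310389898349
-3.0455832655010306
yaw 0.07491479048759354
yaw 0.07504103644326489
hole [0.54180109 0.18254671]
[0.54282825 0.17792907 0.19922355]
```

View pics/w1b.png

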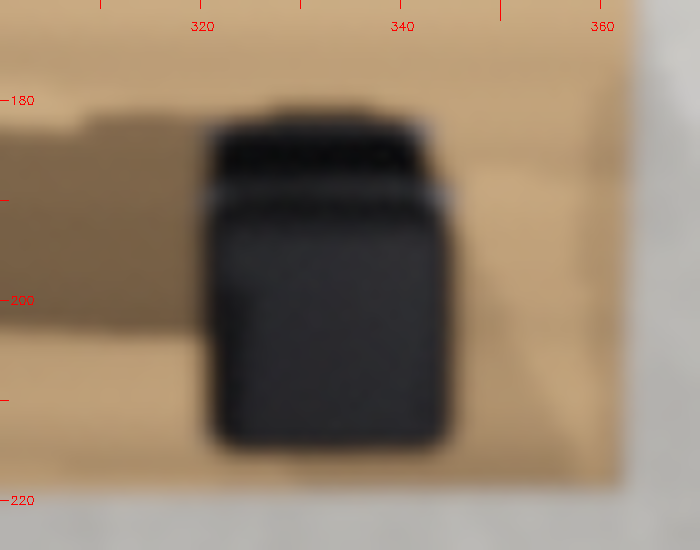

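Run:
```python
from h import *
row([.5412,.1823,.061],3.2216); row([.5412,.1823,.12],3.2216)
```

```text
row [-0.0004 -0.0005 -0.0028] [0.0024 0.0091 0.2764]  dist mm 138.3 deg 0.3
row [-0.0004 -0.0005 -0.0028] [0.0025 0.0091 0.1584]  dist mm 79.4 deg 0.3
```

>>> servo_tool:
  moves:
    - [[0,0,-0.003,0.0025,0.009,0.08,0],[0,0,-0.003,0.0025,0.009,0.158,0],[0,0,-0.003,0.0025,0.009,0.158,0],[0,0,-0.003,0.0025,0.009,0.2,0],[0,0,-0.003,0.0025,0.009,0.24,0],[0,0,-0.003,0.0025,0.009,0.276,0],[0,0,-0.003,0.0025,0.009,0.276,0],[0,0,-0.003,0.0025,0.009,0.276,0],[0,0,-0.003,0.0025,0.009,0.276,0]]

```text
time_s: 2.15
ee_pos: [0.5418, 0.1829, 0.0634]
eef_rot: [-3.141, 0.001, -3.061]
force: [0.2, 0.4, 0.6]
grip_width: 0.0943
```

Run:
```python
from h import *
row([.5412,.1823,.061],3.2216)
c=camera("wrist"); crop(c,220,120,440,280,3,"w2")
```

```text
row [-0.0001  0.0009  0.0006] [ 0.0014 -0.0011  0.0049]  dist mm 2.6 deg 0.1
```

View pics/w2.png

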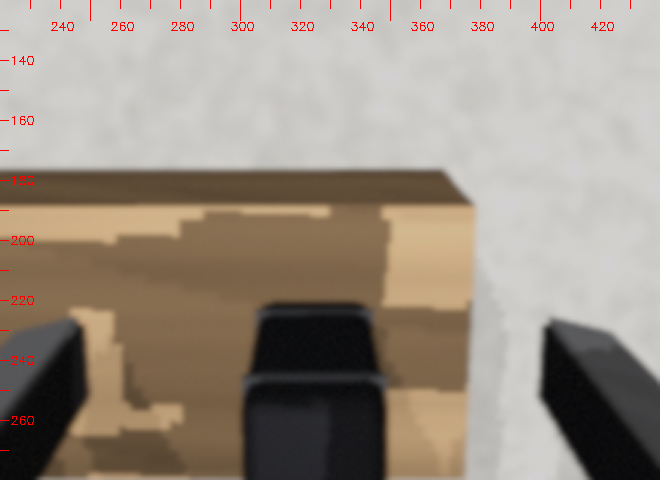

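The handle sits at u≈301–348, centred between the fingers at 325. I'll close on it.

>>> servo_tool:
  moves:
    - [[0,0,0,0.001,-0.001,0.005,0.3],[0,0,0,0.001,-0.001,0.005,0.6],[0,0,0,0.001,-0.001,0.005,1],[0,0,0,0.001,-0.001,0.005,1],[0,0,0,0.001,-0.001,0.005,1],[0,0,0,0.001,-0.001,0.005,1],[0,0,0,0.001,-0.001,0.005,1],[0,0,0,0.001,-0.001,0.005,1],[0,0,0,0.001,-0.001,0.005,1],[0,0,0,0.001,-0.001,0.005,1]]
  squeeze: 50

```text
time_s: 3.03
ee_pos: [0.5415, 0.1823, 0.0609]
eef_rot: [-3.141, 0.002, -3.061]
force: [-0.3, -0.0, -0.4]
grip_width: 0.0307
```

Run:
```python
from h import *
o=get_obs(); print(o["grip_width"],o["force"],o["moment"],o["ee_pos"],o["eef_rot"])
```

```text
0.030714508440744977 [-0.26059681 -0.00335244 -0.41550303] [ 0.05322624 -0.01864128  0.03466558] [0.54145156 0.18225462 0.0608573 ] [-3.14147110e+00  1.77823153e-03 -3.06083079e+00]
```

Still closing, at 31 mm. A few more rows, with the lift only once it has closed.

>>> servo_tool:
  moves:
    - [[0,0,0,0,0,0,1],[0,0,0,0,0,0,1],[0,0,0,0,0,0,1],[0,0,0,0,0,0,1],[0,0,0,0,0,0,1]]

```text
time_s: 3.45
ee_pos: [0.5414, 0.1823, 0.0609]
eef_rot: [-3.142, 0.002, -3.061]
force: [0.3, 1.0, 0.4]
grip_width: 0.024
```

Run:
```python
from h import *
o=get_obs(); print(o["grip_width"],o["force"],o["moment"],o["ee_pos"],o["eef_rot"])
row([.5412,.1823,.061+.09],3.2216)
```

```text
0.024029487623078112 [0.28434247 0.97960533 0.35309641] [ 0.11938432 -0.01289628  0.01485813] [0.54143684 0.18229906 0.06085573] [-3.14152475e+00  1.78445983e-03 -3.06077254e+00]
row [-0.      0.0011  0.0005] [ 0.0002  0.     -0.1803]  dist mm 90.1 deg 0.1
```

>>> servo_tool:
  moves:
    - [[0,0,0,0,0,-0.05,1],[0,0,0,0,0,-0.12,1],[0,0,0,0,0,-0.19,1],[0,0,0,0,0,-0.25,1],[0,0,0,0,0,-0.25,1],[0,0,0,0,0,-0.25,1],[0,0,0,0,0,-0.25,1]]

```text
time_s: 4.03
ee_pos: [0.5407, 0.1821, 0.1846]
eef_rot: [-3.141, 0.0, -3.061]
force: [0.3, -0.9, -1.2]
grip_width: 0.0236
```

Run:
```python
from h import *
o=get_obs(); print(o["grip_width"],o["force"],o["moment"],o["ee_pos"],o["eef_rot"])
c=camera("wrist"); crop(c,220,120,440,280,3,"w3")
row([.493,-.185,.19],3.0546)
```

```text
0.023627152994712134 [ 0.34527824 -0.87750052 -1.17022922] [ 0.01085568 -0.06356846 -0.03175945] [0.54072242 0.18211917 0.18462075] [-3.14116533e+00  1.24667830e-04 -3.06079553e+00]
row [-0.0004 -0.0005  0.1068] [ 0.1541 -0.7241 -0.0111]  dist mm 370.2 deg 9.6
```

View pics/w3.png

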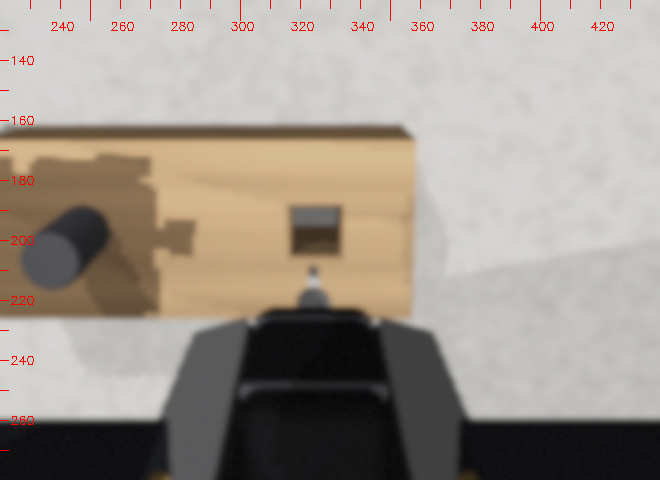

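Held: the bit shows edge-on at about (324,209), and the hole mouth spans u 317–334, v 189–205. Next, over to the screw.

>>> servo_tool:
  moves:
    - [[0,0,0.107,0.154,-0.724,-0.011,1],[0,0,0.107,0.154,-0.724,-0.011,1],[0,0,0.107,0.154,-0.724,-0.011,1],[0,0,0.107,0.154,-0.724,-0.011,1],[0,0,0.107,0.154,-0.724,-0.011,1],[0,0,0.107,0.154,-0.724,-0.011,1],[0,0,0.107,0.154,-0.724,-0.011,1],[0,0,0.107,0.154,-0.724,-0.011,1],[0,0,0.107,0.154,-0.724,-0.011,1],[0,0,0.107,0.154,-0.724,-0.011,1],[0,0,0.107,0.154,-0.724,-0.011,1],[0,0,0.107,0.154,-0.724,-0.011,1]]

```text
time_s: 5.08
ee_pos: [0.4927, -0.1845, 0.1888]
eef_rot: [3.141, -0.003, 3.054]
force: [-0.8, 0.2, -0.1]
grip_width: 0.0236
```

Run:
```python
from h import *
o=get_obs(); print(o["grip_width"],o["force"],o["moment"],o["ee_pos"],o["eef_rot"],o["qpos"])
c=camera("wrist"); crop(c,285,170,365,230,10,"w4"); np.savez("w4.npz",**c)
```

```text
0.023646276214173603 [-0.78576189  0.21595224 -0.06012229] [ 0.0663222   0.03977356 -0.01833076] [ 0.49267837 -0.18446505  0.18879013] [ 3.14141399e+00 -2.61017575e-03  3.05392337e+00] [-4.27521389e-01  2.62604186e-01  1.60846774e+00 -7.33942958e-04
  1.27304124e+00 -1.91043200e+00]
```

View pics/w4.png

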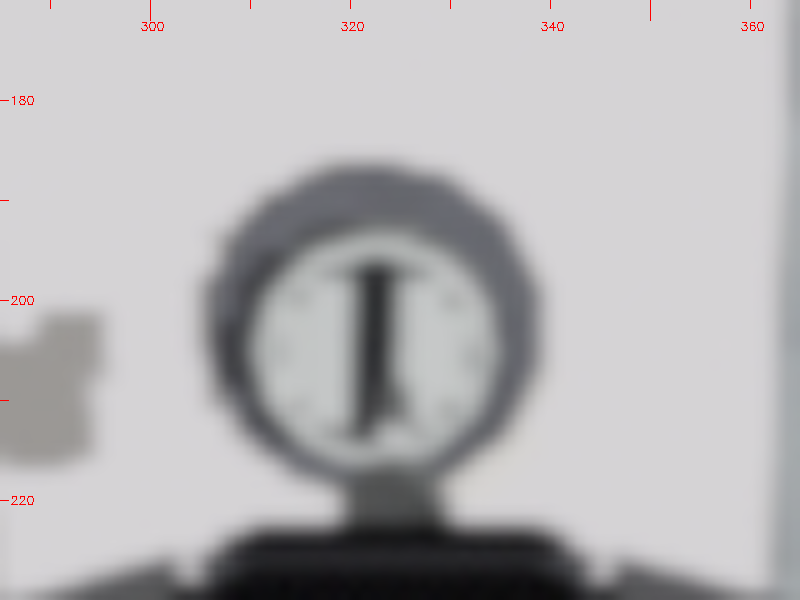

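Run:
```python
from h import *
c=dict(np.load("w4.npz"))
S=at(c,322.4,204.8,.087); print("screw",S)
for b in [(321.3,213),(320.9,213)]:
    a=at(c,322.4,197,.087);bb=at(c,*b,.087); d=a-bb; print("slot dir yaw",np.arctan2(d[1],d[0]), np.linalg.norm(d))
P=[at(c,u,v,.087) for u,v in [(309.5,205),(335,205),(322.4,193),(322.4,217)]]; print(np.linalg.norm(P[0]-P[1]),np.linalg.norm(P[2]-P[3]),(P[0]+P[1])/2,(P[2]+P[3])/2)
R,p=tool(); print("TCP",p,"tip nominal",p+R@[0,0,.0592], proj(c,[p+R@[dx,dy,.0589] for dx in(-.007,0,.007) for dy in (-.0013,.0013)]))
print("slot predicted px", proj(c,[S+[x*np.cos(-.09),x*np.sin(-.09),0] for x in (-.0095,.0095)]))
im=c["color"]; 
sl=im[190:222,312:336].mean(2).astype(int)
for i,r in enumerate(sl): print(190+i,*r)
```

```text
screw [ 0.49490048 -0.18660126  0.087     ]
slot dir yaw 2.9850111048325054 0.015717956659647887
slot dir yaw 2.960776332299991 0.01574869391479859
0.024231095303206107 0.02352313860945391 [ 0.4950831  -0.18676086  0.087     ] [ 0.49520706 -0.18662881  0.087     ]
TCP [ 0.49293532 -0.18398105  0.18909808] tip nominal [ 0.49281094 -0.18397142  0.12989821] [[323.52044835 223.31004451]
 [326.70758091 223.30476403]
 [323.50127901 215.06164571]
 [326.70974906 215.05628211]
 [323.48185127 206.70205842]
 [326.71194643 206.69660995]]
slot predicted px [[322.40396949 195.02840334]
 [322.39609103 214.42260288]]
190 119 112 109 108 108 107 108 108 106 105 104 103 103 103 104 106 107 109 111 122 143 167 187 202
191 108 107 107 106 104 103 102 103 104 106 107 106 106 106 106 106 107 107 107 110 117 133 158 184
192 107 106 104 100 97 95 96 100 107 114 119 120 119 118 116 111 108 106 107 107 108 112 129 159
193 106 104 99 95 97 105 114 125 136 144 149 150 149 145 134 122 113 109 107 106 106 106 113 138
194 99 99 101 109 126 141 151 161 167 170 171 171 172 168 159 148 137 125 115 109 106 106 108 123
[... 1914 characters left out ...]
7 171 163 145 123 110 119 140 165 188
215 142 123 116 123 136 150 161 165 164 161 159 159 160 162 160 151 138 119 111 124 151 176 193 203
216 179 155 130 118 117 123 133 139 140 136 130 123 122 126 127 122 114 114 130 157 182 198 206 209
217 199 183 163 148 136 126 118 111 105 99 93 91 92 98 103 106 114 137 165 187 201 208 210 211
218 209 203 194 185 175 160 139 113 93 85 82 81 83 85 91 101 122 157 186 202 208 210 211 211
219 211 210 208 205 201 191 169 130 94 83 81 81 79 80 83 93 118 156 188 205 210 211 211 212
220 210 210 210 209 207 201 179 136 96 83 80 80 78 78 76 82 104 143 181 202 209 210 210 210
221 195 195 195 195 194 188 166 125 87 74 72 72 71 69 67 67 84 124 164 187 194 195 195 195
```

Run:
```python
from h import *
print(get_obs()["ee_pos"])
row([.4951,-.1863,.152],np.pi-.113)
```

```text
[ 0.49293532 -0.18398105  0.18909808]
row [-0.     -0.0013  0.0169] [-0.0049 -0.0042  0.0742]  dist mm 37.2 deg 1.5
```

>>> servo_tool:
  moves:
    - [[0,-0.001,0.017,-0.005,-0.0042,0.03,1],[0,-0.001,0.017,-0.005,-0.0042,0.05,1],[0,-0.001,0.017,-0.005,-0.0042,0.065,1],[0,-0.001,0.017,-0.005,-0.0042,0.074,1],[0,-0.001,0.017,-0.005,-0.0042,0.074,1],[0,-0.001,0.017,-0.005,-0.0042,0.074,1],[0,-0.001,0.017,-0.005,-0.0042,0.074,1],[0,-0.001,0.017,-0.005,-0.0042,0.074,1],[0,-0.001,0.017,-0.005,-0.0042,0.074,1]]

```text
time_s: 5.88
ee_pos: [0.4953, -0.1864, 0.1525]
eef_rot: [-3.141, 0.0, 3.028]
force: [0.6, -0.6, -0.6]
grip_width: 0.0239
```

Run:
```python
from h import *
o=get_obs(); print(o["force"],o["moment"],o["ee_pos"],o["eef_rot"],o["joint_vel"].round(4))
c=camera("wrist"); crop(c,295,170,355,220,12,"w5"); np.savez("w5.npz",**c)
o=get_obs(); print(o["ee_pos"],o["eef_rot"])
```

```text
[ 0.58622259 -0.59968223 -0.59462008] [ 0.03289939  0.00539384 -0.01768717] [ 0.49529778 -0.18635026  0.15248576] [-3.14135224e+00  8.50129718e-05  3.02834028e+00] [-0.0009  0.0024  0.0021  0.0012 -0.001  -0.0009]
[ 0.49525447 -0.18636621  0.1524236 ] [-3.14136688e+00 -2.47289458e-05  3.02829347e+00]
```

View pics/w5.png

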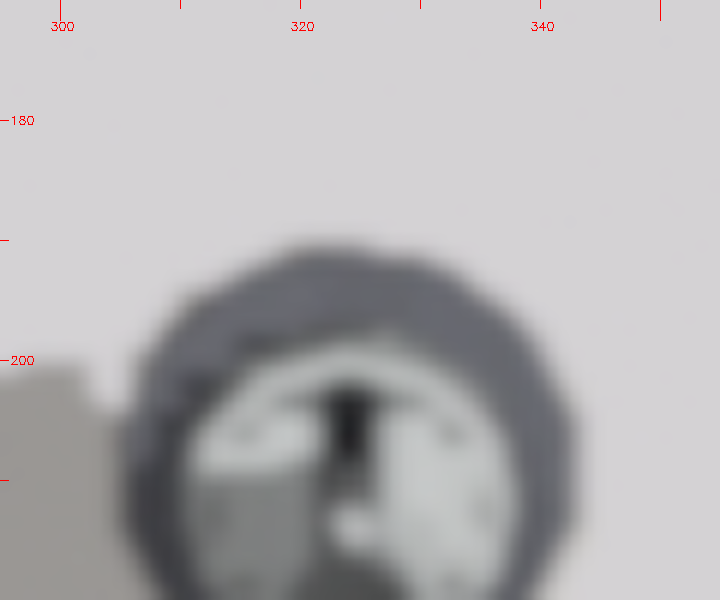

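Run:
```python
from h import *
c=dict(np.load("w5.npz")); im=c["color"]
crop(c,300,190,350,235,14,"w5b")
print("   ",*range(315,335))
for r in range(200,224): print(r,*im[r,315:335].mean(1).astype(int))
R,p=tool(); print(proj(c,[p+R@[dx,dy,.0589] for dx in(-.007,0,.007) for dy in (-.0013,.0013)]))
print(at(c,324.2,203,.087),proj(c,[.4950,-.1867,.087]))
```

```text
315 316 317 318 319 320 321 322 323 324 325 326 327 328 329 330 331 332 333 334
200 109 125 139 150 160 169 172 172 171 171 173 175 175 171 163 153 139 127 117 110
201 128 153 168 175 176 175 167 154 143 141 151 165 176 180 180 176 165 149 134 120
202 152 171 176 171 164 154 137 110 90 89 104 129 151 164 172 178 180 171 155 136
203 170 177 172 159 147 134 111 77 53 51 68 100 130 148 158 171 181 183 173 155
204 177 178 176 172 168 154 122 78 46 41 67 110 146 165 173 177 179 181 182 172
205 171 176 185 190 187 173 139 88 46 39 75 126 165 183 190 188 178 171 177 180
206 171 179 190 195 193 178 144 91 45 41 78 131 170 189 196 194 182 170 174 183
207 184 187 191 190 184 169 135 88 53 49 82 133 172 191 197 197 191 185 186 190
208 181 182 179 173 160 143 114 81 66 69 90 134 172 191 197 198 197 195 194 194
209 156 155 152 146 136 121 98 78 79 84 99 137 173 191 197 199 198 196 195 192
210 132 132 131 130 127 116 96 82 86 93 106 139 173 190 197 199 198 196 194 188
211 127 127 126 128 126 116 99 93 105 113 120 144 173 189 195 198 198 196 192 184
212 126 127 127 127 125 116 104 114 138 149 148 1
[... 416 characters left out ...]
21 144 164 175 175 172 174 178
218 110 115 120 118 107 93 85 81 80 80 79 85 98 123 151 167 165 156 160 166
219 109 114 119 112 98 86 82 80 79 79 77 76 82 104 135 157 161 155 154 151
220 112 117 115 105 90 82 80 79 78 77 76 73 73 88 121 149 162 159 148 132
221 99 105 100 87 75 72 72 71 70 70 67 65 63 71 101 132 147 144 126 105
222 67 72 68 57 51 50 49 50 49 48 47 45 43 49 68 91 105 101 85 68
223 32 36 35 30 26 26 26 26 26 27 25 24 24 25 33 44 51 49 41 33
[[322.92141399 222.82688384]
 [326.10447083 222.82551285]
 [322.90863991 214.58740741]
 [326.11303647 214.58598331]
 [322.8956934  206.23670804]
 [326.12171774 206.23522952]]
[ 0.48720933 -0.18571573  0.087     ] [[324.08781189 212.15844073]]
```

View pics/w5b.png

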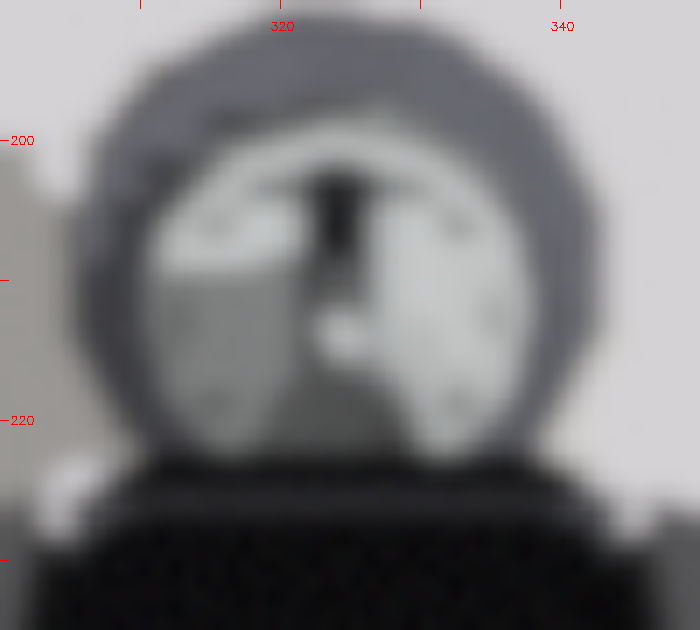

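The bit is at u≈324.0 and the slot at u≈323.6, so they are nearly in line. The slot's near end is at v≈202, as predicted. I'll shift 0.3 mm and lower in small steps, watching the force.

>>> servo_tool:
  moves:
    - [[0,0,0,0,-0.0006,0.004,1],[0,0,0,0,-0.0006,0.008,1],[0,0,0,0,-0.0006,0.012,1],[0,0,0,0,-0.0006,0.015,1],[0,0,0,0,-0.0006,0.018,1],[0,0,0,0,-0.0006,0.018,1],[0,0,0,0,-0.0006,0.018,1],[0,0,0,0,-0.0006,0.018,1]]

```text
time_s: 6.6
ee_pos: [0.4952, -0.1867, 0.1435]
eef_rot: [-3.141, 0.0, 3.028]
force: [0.5, -0.1, -1.7]
grip_width: 0.0236
```

Run:
```python
from h import *
o=get_obs(); print(o["force"],o["moment"],o["ee_pos"],o["eef_rot"],o["joint_vel"].round(4))
c=camera("wrist"); crop(c,300,190,350,235,14,"w6"); np.savez("w6.npz",**c)
o=get_obs(); print(o["ee_pos"],o["force"])
```

```text
[ 0.46118737 -0.13211142 -1.67450571] [0.08006659 0.00498517 0.03948263] [ 0.49524878 -0.1866727   0.14345191] [-3.14135953e+00  6.13294474e-06  3.02834464e+00] [ 0.0013 -0.0038 -0.0013  0.001  -0.0005  0.0012]
[ 0.49526625 -0.18669388  0.14350868] [-0.00738703  0.70707477 -1.22656193]
```

View pics/w6.png

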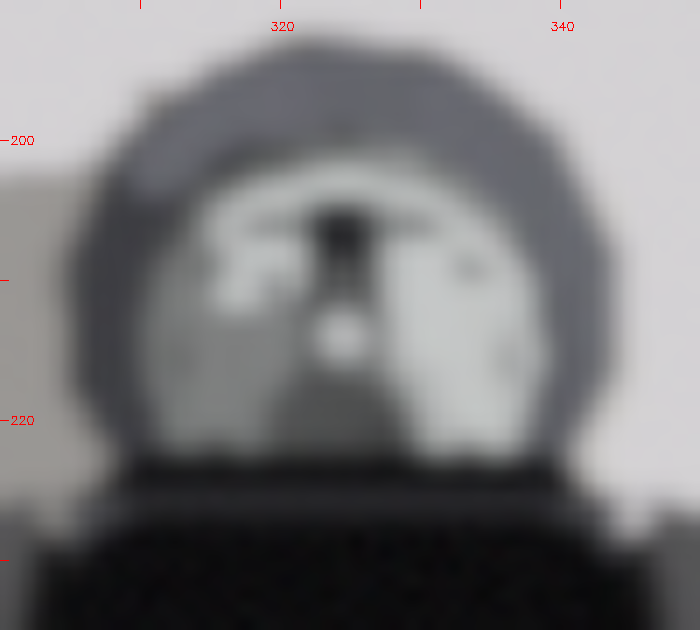

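The force is still about 0, with the tip at a nominal z of 84.5 mm, below the head's top. The bit sits centred in the slot. Pressing down.

>>> servo_tool:
  moves:
    - [[0,0,0,0,0,0.0015,1],[0,0,0,0,0,0.003,1],[0,0,0,0,0,0.0045,1],[0,0,0,0,0,0.0055,1],[0,0,0,0,0,0.0065,1],[0,0,0,0,0,0.0065,1],[0,0,0,0,0,0.0065,1]]

```text
time_s: 7.23
ee_pos: [0.4954, -0.1867, 0.1407]
eef_rot: [-3.141, 0.001, 3.028]
force: [-1.8, 0.3, 5.4]
grip_width: 0.0235
```

Run:
```python
from h import *
for i in range(3):
    o=get_obs(); print(o["force"].round(2),o["moment"].round(3),o["ee_pos"].round(4),o["eef_rot"].round(4)); camera("wrist")
```

```text
[-1.8   0.33  5.44] [ 0.217  0.485 -0.016] [ 0.4954 -0.1867  0.1407] [-3.1412e+00  6.0000e-04  3.0283e+00]
[-1.54  0.97  5.88] [0.278 0.438 0.006] [ 0.4954 -0.1867  0.1408] [-3.1411e+00  7.0000e-04  3.0284e+00]
[-1.87  1.12  5.81] [0.225 0.432 0.01 ] [ 0.4954 -0.1867  0.1408] [-3.1411e+00  7.0000e-04  3.0283e+00]
```

>>> servo_tool:
  moves:
    - [[0,0,0,0,0,0.002,1],[0,0,0,0,0,0.004,1],[0,0,0,0,0,0.006,1],[0,0,0,0,0,0.0075,1],[0,0,0,0,0,0.009,1],[0,0,0,0,0,0.009,1],[0,0,0,0,0,0.009,1]]

```text
time_s: 7.97
ee_pos: [0.4955, -0.1868, 0.1372]
eef_rot: [-3.141, 0.001, 3.028]
force: [-4.0, 1.1, 11.4]
grip_width: 0.0236
```

Run:
```python
from h import *
for i in range(3):
    o=get_obs(); print(o["force"].round(2),o["moment"].round(3),o["ee_pos"].round(4),o["eef_rot"].round(4)); c=camera("wrist")
crop(c,300,190,350,235,14,"w7")
```

```text
[-3.96  1.11 11.4 ] [0.512 1.058 0.01 ] [ 0.4955 -0.1868  0.1372] [-3.1409e+00  1.3000e-03  3.0284e+00]
[-4.46  2.68 10.59] [0.523 1.09  0.006] [ 0.4955 -0.1868  0.1372] [-3.1409e+00  1.3000e-03  3.0284e+00]
[-4.22  1.53 10.85] [0.441 1.028 0.007] [ 0.4955 -0.1868  0.1372] [-3.1409e+00  1.4000e-03  3.0284e+00]
```

View pics/w7.png

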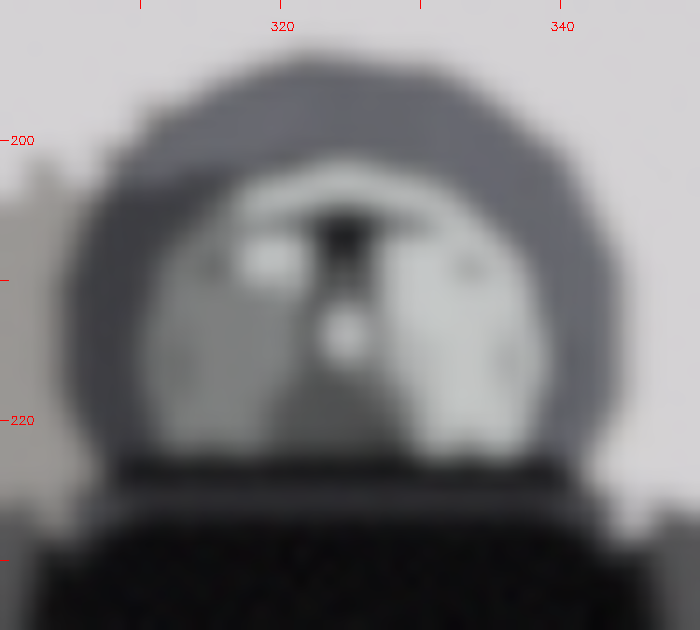

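Pressed about 3.7 mm at 11–12 N, bit seated. I'll start the clockwise turn in a short first step and check the twist.

>>> servo_tool:
  moves:
    - [[0,0,0.05,0,0,0.002,1],[0,0,0.1,0,0,0.002,1],[0,0,0.15,0,0,0.002,1],[0,0,0.2,0,0,0.002,1],[0,0,0.24,0,0,0.002,1],[0,0,0.28,0,0,0.002,1],[0,0,0.28,0,0,0.002,1],[0,0,0.28,0,0,0.002,1]]

```text
time_s: 8.78
ee_pos: [0.4961, -0.1871, 0.1374]
eef_rot: [3.141, 0.004, 2.588]
force: [-1.7, 0.1, 11.3]
grip_width: 0.0233
```

Run:
```python
from h import *
for i in range(3):
    o=get_obs(); print(o["force"].round(2),o["moment"].round(3),o["ee_pos"].round(4),o["eef_rot"].round(4),o["grip_width"]); c=camera("wrist")
crop(c,300,190,350,235,14,"w8")
```

```text
[-1.68  0.05 11.26] [0.135 0.359 0.011] [ 0.4961 -0.1871  0.1374] [3.1415 0.0039 2.5881] 0.02329284625505047
[-1.62  0.17 11.03] [ 0.018  0.429 -0.023] [ 0.4961 -0.1871  0.1375] [3.1415 0.0038 2.5885] 0.02418229178022642
[-1.76  1.53 11.24] [0.025 0.391 0.019] [ 0.4961 -0.1871  0.1375] [3.1415 0.0038 2.5886] 0.023813254218940292
```

View pics/w8.png

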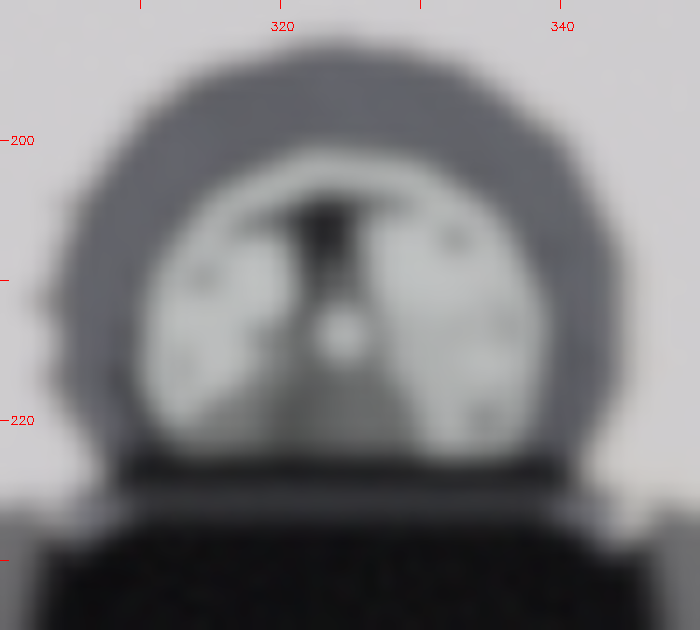

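Run:
```python
from h import *
row([.4954,-.1868,.1357],2.5886-.75)
```

```text
row [0.001  0.0023 0.4775] [ 0.0015 -0.0003  0.0035]  dist mm 1.9 deg 43.0
```

>>> servo_tool:
  moves:
    - [[0,0,0,0.001,0,0.0035,1],[0,0.001,0.05,0.0015,0,0.0035,1],[0,0.002,0.1,0.0015,0,0.0035,1],[0,0.002,0.15,0.0015,0,0.0035,1],[0,0.002,0.2,0.0015,0,0.0035,1],[0,0.002,0.25,0.0015,0,0.0035,1],[0,0.002,0.3,0.0015,0,0.0035,1],[0,0.002,0.35,0.0015,0,0.0035,1],[0,0.002,0.4,0.0015,0,0.0035,1],[0,0.002,0.4,0.0015,0,0.0035,1]]

```text
time_s: 9.77
ee_pos: [0.4961, -0.1872, 0.1371]
eef_rot: [3.139, 0.002, 1.955]
force: [-1.7, -0.8, 10.8]
grip_width: 0.0237
```

Run:
```python
from h import *
for i in range(3):
    o=get_obs(); print(o["force"].round(2),o["moment"].round(3),o["ee_pos"].round(4),o["eef_rot"].round(4),o["qpos"].round(3)[-1]); c=camera("wrist")
crop(c,300,190,350,235,14,"w9")
```

```text
[-1.7  -0.82 10.77] [-0.221  0.542  0.021] [ 0.4961 -0.1872  0.1371] [3.1387e+00 2.3000e-03 1.9552e+00] -0.815
[-2.32 -0.93 11.89] [-0.275  0.497  0.041] [ 0.4961 -0.1872  0.1371] [3.1387e+00 2.3000e-03 1.9588e+00] -0.819
[-1.54 -1.06 10.46] [-0.27   0.527 -0.01 ] [ 0.4961 -0.1872  0.137 ] [3.1387e+00 2.4000e-03 1.9599e+00] -0.82
```

View pics/w9.png

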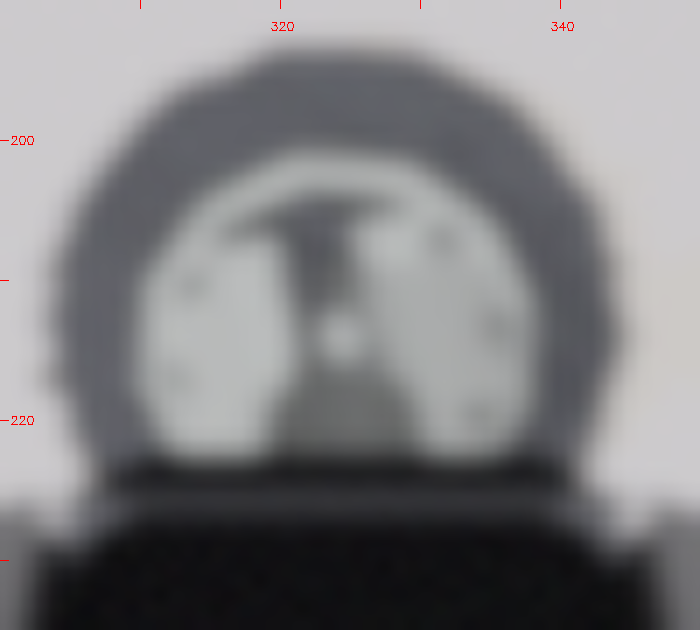

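The slot is following the bit with a small lag. I'll finish the turn, about 0.59 rad more.

>>> servo_tool:
  moves:
    - [[0,0,0.05,0,0,0.003,1],[0,0,0.1,0,0,0.003,1],[0,0,0.15,0,0,0.003,1],[0,0,0.2,0,0,0.003,1],[0,0,0.25,0,0,0.003,1],[0,0,0.3,0,0,0.003,1],[0,0,0.34,0,0,0.003,1],[0,0,0.375,0,0,0.003,1],[0,0,0.375,0,0,0.003,1],[0,0,0.375,0,0,0.003,1],[0,0,0.375,0,0,0.003,1]]

```text
time_s: 10.83
ee_pos: [0.496, -0.1875, 0.1369]
eef_rot: [3.137, 0.001, 1.371]
force: [-6.4, 1.3, 16.3]
grip_width: 0.0241
```

Run:
```python
from h import *
for i in range(2):
    o=get_obs(); print(o["force"].round(2),o["moment"].round(3),o["ee_pos"].round(4),o["eef_rot"].round(4),o["qpos"].round(3)[-1]); c=camera("wrist")
crop(c,300,190,350,235,14,"w10"); np.savez("w10.npz",**c)
```

```text
[-6.43  1.29 16.34] [0.128 1.861 0.03 ] [ 0.496  -0.1875  0.1369] [3.1374e+00 1.1000e-03 1.3712e+00] -0.231
[-6.51  1.86 16.07] [0.194 1.865 0.027] [ 0.496  -0.1875  0.1369] [3.1373e+00 1.1000e-03 1.3712e+00] -0.231
```

View pics/w10.png

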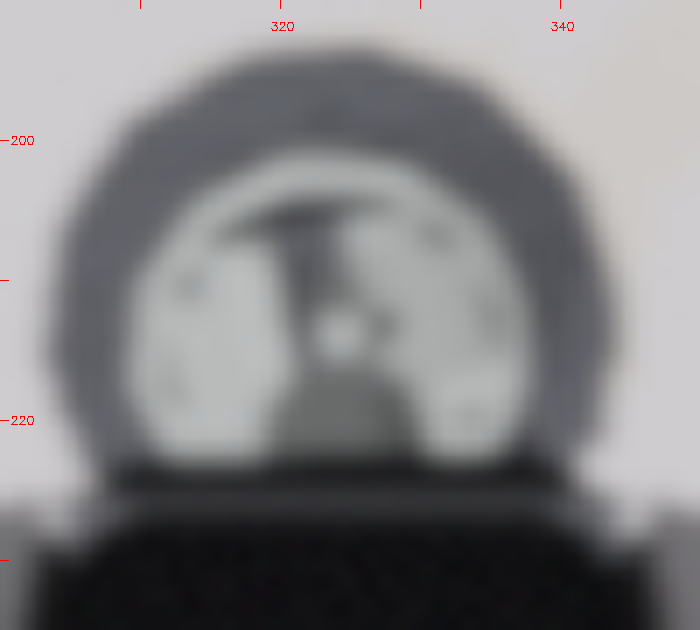

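>>> servo_tool:
  moves:
    - [[0,0,-0.03,0,0,0.001,1],[0,0,-0.06,0,0,0.001,1],[0,0,-0.07,0,0,0,1],[0,0,-0.07,0,0,-0.003,1],[0,0,-0.07,0,0,-0.006,1],[0,0,-0.07,0,0,-0.009,1],[0,0,-0.07,0,0,-0.012,1],[0,0,-0.07,0,0,-0.016,1],[0,0,-0.07,0,0,-0.02,1],[0,0,-0.07,0,0,-0.03,1],[0,0,-0.07,0,0,-0.04,1],[0,0,-0.07,0,0,-0.04,1]]

```text
time_s: 11.93
ee_pos: [0.4964, -0.1877, 0.1582]
eef_rot: [3.136, 0.002, 1.481]
force: [-0.0, -1.0, -0.9]
grip_width: 0.0236
```

Run:
```python
from h import *
for i in range(2):
    o=get_obs(); print(o["force"].round(2),o["moment"].round(3),o["ee_pos"].round(4),o["eef_rot"].round(4),o["grip_width"]); c=camera("wrist")
crop(c,285,175,365,235,10,"w11"); np.savez("w11.npz",**c)
```

```text
[-0.05 -0.96 -0.93] [-0.066  0.068 -0.032] [ 0.4964 -0.1877  0.1582] [3.1358e+00 2.2000e-03 1.4812e+00] 0.02359219579931155
[-0.39  0.22 -1.56] [-0.076  0.078  0.019] [ 0.4962 -0.1876  0.1576] [3.1363e+00 2.0000e-03 1.4812e+00] 0.023987184068761654
```

View pics/w11.png

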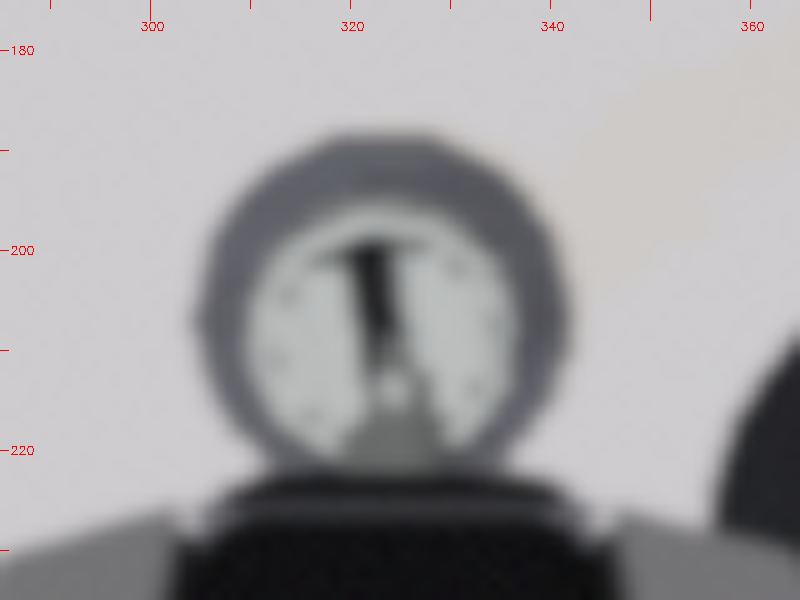

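Run:
```python
from h import *
c=dict(np.load("w11.npz")); im=c["color"].mean(2)
z=.0855; pts=[]
for r in range(199,213):
    row_=im[r,314:334]; i=row_.argmin(); lo=row_.min(); 
    th=115
    l=next((k+(row_[k]-th)/(row_[k]-row_[k+1]) for k in range(i-1,-1,-1) if row_[k]>th),None)
    rr=next((k-(row_[k]-th)/(row_[k]-row_[k-1]) for k in range(i+1,20) if row_[k]>th),None)
    if l and rr:
        u=314+(l+rr)/2; P=at(c,u,r,z); pts.append(P[:2]); print(r,round(314+l,2),round(314+rr,2),lo.astype(int),P[:2].round(4))
pts=np.array(pts)
for s in (pts[1:10],pts[2:9]):
    d=np.linalg.svd(s-s.mean(0))[2][0]; a=np.arctan2(d[1],d[0]); print("slot yaw",a, "turn", [-.087-a,-.087-a+np.pi,-.087-a-np.pi])
print("head", at(c,323,208.5,z))
```

```text
199 319.72 324.09 79 [ 0.495  -0.1784]
200 318.38 324.19 42 [ 0.4944 -0.1793]
201 318.78 323.96 39 [ 0.4944 -0.1801]
202 319.42 324.02 40 [ 0.4946 -0.181 ]
203 319.73 324.09 40 [ 0.4947 -0.1819]
204 319.92 324.15 41 [ 0.4947 -0.1828]
205 320.08 324.3 40 [ 0.4948 -0.1837]
206 320.24 324.48 43 [ 0.4949 -0.1846]
207 320.5 324.63 51 [ 0.4949 -0.1855]
208 320.71 324.61 65 [ 0.4949 -0.1863]
209 320.85 324.39 76 [ 0.4948 -0.1872]
210 321.01 324.3 86 [ 0.4948 -0.1881]
211 321.34 323.57 98 [ 0.4945 -0.189 ]
212 322.3 321.69 119 [ 0.4941 -0.1898]
slot yaw 1.6490047913478665 turn [np.float64(-1.7360047913478664), np.float64(1.4055878622419267), np.float64(-4.87759744493766)]
slot yaw -1.4866941690659268 turn [np.float64(1.3996941690659268), np.float64(4.54128682265572), np.float64(-1.7418984845238663)]
head [ 0.49519564 -0.18681328  0.0855    ]
```

The slot now reads about 1.40 rad, only just past the 1.37 lock point. Before leaving I'll probe its depth and turn it further towards the middle of the lock range. First I'll align with the slot for a cleaner look.

Run:
```python
from h import *
row([.4951,-.1868,.160],1.655)
```

```text
row [ 0.0028  0.0014 -0.1107] [ 0.0013 -0.002  -0.0057]  dist mm 3.1 deg 10.0
```

>>> servo_tool:
  moves:
    - [[0.003,0.0015,-0.06,0.0013,-0.002,-0.03,1],[0.003,0.0015,-0.11,0.0013,-0.002,-0.06,1],[0.003,0.0015,-0.11,0.0013,-0.002,-0.06,1],[0.003,0.0015,-0.11,0.0013,-0.002,-0.06,1],[0.003,0.0015,-0.11,0.0013,-0.002,-0.06,1],[0.003,0.0015,-0.11,0.0013,-0.002,-0.06,1]]

```text
time_s: 12.53
ee_pos: [0.4946, -0.1866, 0.1861]
eef_rot: [-3.14, -0.001, 1.652]
force: [0.3, -0.3, -1.7]
grip_width: 0.0241
```

```bash
cat >> h.py <<'E'
def slotfit(c,r0,r1,u0,u1,z,th=115):
    im=c["color"].mean(2); pts=[]
    for r in range(r0,r1):
        w=im[r,u0:u1]; i=int(w.argmin())
        l=next((k+(w[k]-th)/(w[k]-w[k+1]) for k in range(i-1,-1,-1) if w[k]>th),None)
        q=next((k-(w[k]-th)/(w[k]-w[k-1]) for k in range(i+1,u1-u0) if w[k]>th),None)
        if l is not None and q is not None and w.min()<70:
            pts.append(at(c,u0+(l+q)/2,r,z)[:2]); print(r,round(u0+l,2),round(u0+q,2),int(w.min()))
    pts=np.array(pts); d=np.linalg.svd(pts-pts.mean(0))[2][0]; a=np.arctan2(d[1],d[0]); print("slot yaw",a,"turn",(-.087-a)%np.pi,"mid",pts.mean(0))
E
python3 - <<'E'
from h import *
for i in range(2):
    o=get_obs(); print(o["force"].round(2),o["ee_pos"].round(4),o["eef_rot"].round(4)); c=camera("wrist")
crop(c,285,175,365,235,10,"w12"); np.savez("w12.npz",**c)
slotfit(c,196,214,312,334,.0855)
E
```

```text
[ 0.29 -0.27 -1.67] [ 0.4946 -0.1866  0.1861] [-3.1401e+00 -1.0000e-03  1.6521e+00]
[ 0.1  -0.74 -1.63] [ 0.4947 -0.1866  0.1862] [-3.1402e+00 -9.0000e-04  1.6525e+00]
196 323.36 327.17 47
197 323.44 327.09 49
198 323.45 327.08 49
199 323.45 327.08 48
200 323.44 327.08 48
201 323.44 327.08 48
202 323.44 327.09 48
203 323.44 327.1 47
204 323.44 327.08 48
205 323.44 327.1 48
206 323.45 327.1 50
207 323.5 327.08 58
slot yaw -1.4876764881400766 turn 1.4006764881400766 mid [ 0.49503633 -0.18638377]
```

View pics/w12.png

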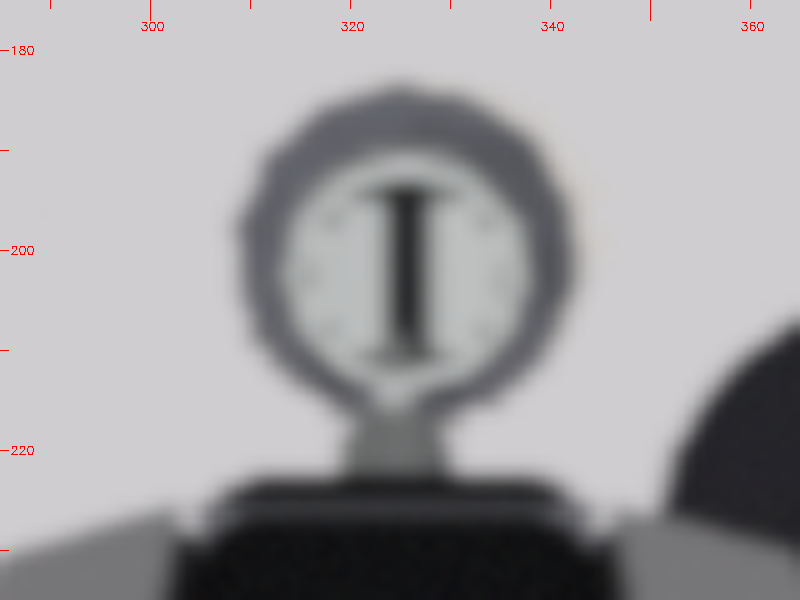

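>>> servo_tool:
  moves:
    - [[0,0,0,0,0.0014,0.02,1],[0,0,0,0,0.0014,0.04,1],[0,0,0,0,0.0014,0.055,1],[0,0,0,0,0.0014,0.069,1],[0,0,0,0,0.0014,0.069,1],[0,0,0,0,0.0014,0.069,1],[0,0,0,0,0.0014,0.069,1]]

```text
time_s: 13.22
ee_pos: [0.4955, -0.1866, 0.1521]
eef_rot: [-3.141, -0.001, 1.653]
force: [0.6, -0.0, -0.1]
grip_width: 0.0236
```

Run:
```python
from h import *
for i in range(2):
    o=get_obs(); print(o["force"].round(2),o["ee_pos"].round(4),o["eef_rot"].round(4)); c=camera("wrist")
crop(c,295,185,355,230,13,"w13"); np.savez("w13.npz",**c)
slotfit(c,199,209,314,334,.0855)
im=c["color"].mean(2).astype(int)
for r in range(208,222): print(r,*im[r,316:334])
```

```text
[ 0.61 -0.   -0.15] [ 0.4955 -0.1866  0.1521] [-3.1407e+00 -6.0000e-04  1.6528e+00]
[ 0.54  0.15 -0.42] [ 0.4956 -0.1866  0.1523] [-3.1411e+00 -4.0000e-04  1.6528e+00]
202 321.09 327.07 63
203 321.21 327.04 33
204 321.71 326.53 35
205 321.88 326.36 37
206 321.9 326.34 40
207 321.92 326.3 52
slot yaw -1.484916684924952 turn 1.397916684924952 mid [ 0.49450789 -0.18087902]
208 186 186 187 188 182 159 115 80 75 78 105 148 175 184 184 179 173 169
209 186 187 188 188 182 159 119 95 93 92 110 148 176 186 186 181 174 169
210 186 187 188 188 182 160 121 102 103 99 112 148 176 186 186 180 174 168
211 186 186 187 188 182 160 126 115 117 112 116 149 176 184 183 177 172 168
212 186 186 188 188 182 162 137 138 145 137 130 151 175 183 180 175 171 167
213 186 186 187 188 182 163 146 155 164 155 141 154 174 180 178 174 171 168
214 186 187 187 188 182 163 147 156 163 154 141 153 174 181 179 176 173 169
215 186 186 187 186 179 158 137 140 146 139 131 149 172 183 184 181 176 170
216 181 184 185 181 169 145 123 120 123 120 119 138 163 179 185 182 173 168
217 171 179 179 169 149 126 111 109 111 110 110 121 144 168 180 178 167 163
218 167 172 170 153 129 112 106 107 108 108 106 108 123 153 174 175 166 163
219 172 172 161 137 115 106 105 106 108 109 105 102 110 135 163 174 172 166
220 170 172 155 128 108 103 104 105 106 107 104 100 100 120 152 171 172 158
221 150 157 143 115 95 92 93 94 96 96 94 90 90 107 138 157 152 131
```

View pics/w13.png

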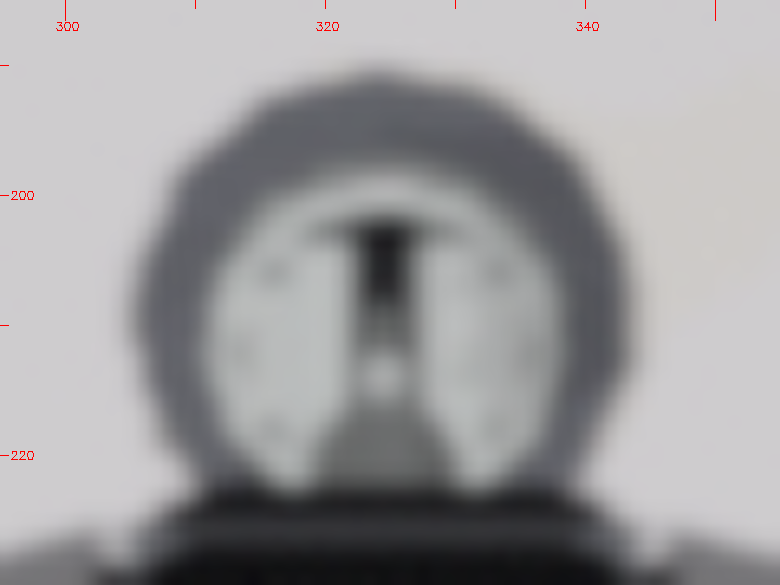

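The bit is symmetric in the slot at u≈324.1. I'll lower it and probe the slot bottom's height: 141.0 mm TCP for a free screw, about 139.5 mm if locked.

>>> servo_tool:
  moves:
    - [[0,0,0,0,0,0.006,1],[0,0,0,0,0,0.012,1],[0,0,0,0,0,0.017,1],[0,0,0,0,0,0.02,1],[0,0,0,0,0,0.0225,1],[0,0,0,0,0,0.0245,1],[0,0,0,0,0,0.0245,1],[0,0,0,0,0,0.0245,1],[0,0,0,0,0,0.0245,1]]

```text
time_s: 14.07
ee_pos: [0.4956, -0.1866, 0.1404]
eef_rot: [-3.141, -0.0, 1.653]
force: [-2.3, 1.5, 4.2]
grip_width: 0.024
```

Run:
```python
from h import *
for i in range(3):
    o=get_obs(); print(o["force"].round(2),o["moment"].round(3),o["ee_pos"].round(4),o["eef_rot"].round(4)); c=camera("wrist")
```

```text
[-2.32  1.45  4.24] [0.192 0.672 0.032] [ 0.4956 -0.1866  0.1404] [-3.1412e+00 -3.0000e-04  1.6529e+00]
[-2.2   1.24  4.26] [0.177 0.666 0.003] [ 0.4956 -0.1866  0.1404] [-3.1412e+00 -3.0000e-04  1.6528e+00]
[-1.64  1.14  5.46] [ 0.187  0.679 -0.016] [ 0.4956 -0.1866  0.1403] [-3.1412e+00 -3.0000e-04  1.6528e+00]
```

>>> servo_tool:
  moves:
    - [[0,0,0,0,0,0.001,1],[0,0,0,0,0,0.0014,1],[0,0,0,0,0,0.0014,1],[0,0,0,0,0,0.0014,1],[0,0,0,0,0,0.0014,1]]

```text
time_s: 14.63
ee_pos: [0.4956, -0.1866, 0.14]
eef_rot: [-3.141, -0.0, 1.653]
force: [-3.3, 1.4, 7.3]
grip_width: 0.0238
```

Run:
```python
from h import *
F=[];Z=[]
for i in range(4):
    o=get_obs(); F.append(o["force"]);Z.append(np.r_[o["ee_pos"],o["time_s"]]); c=camera("wrist")
print(np.mean(F,0),np.array(Z).round(5)); np.savez("w14.npz",**c)
```

```text
[-3.32076054  0.79622999  7.13284133] [[ 0.49565 -0.18663  0.13996 14.6333 ]
 [ 0.49565 -0.18664  0.13997 14.6833 ]
 [ 0.49563 -0.18664  0.13995 14.7333 ]
 [ 0.49563 -0.18663  0.13993 14.7833 ]]
```

>>> servo_tool:
  moves:
    - [[0,0,0,0,0,0.0015,1],[0,0,0,0,0,0.0022,1],[0,0,0,0,0,0.0022,1],[0,0,0,0,0,0.0022,1],[0,0,0,0,0,0.0022,1]]

```text
time_s: 15.25
ee_pos: [0.4957, -0.1866, 0.1393]
eef_rot: [-3.142, -0.0, 1.653]
force: [-3.4, 2.3, 8.8]
grip_width: 0.0239
```

Run:
```python
from h import *
F=[];Z=[]
for i in range(4):
    o=get_obs(); F.append(o["force"]);Z.append(np.r_[o["ee_pos"],o["time_s"]]); c=camera("wrist")
print(np.mean(F,0),np.array(Z).round(5)); np.savez("w15.npz",**c)
```

```text
[-3.36409245  1.94516255  8.49059453] [[ 0.49566 -0.18665  0.13928 15.25   ]
 [ 0.49566 -0.18663  0.13926 15.3    ]
 [ 0.49566 -0.18664  0.13927 15.35   ]
 [ 0.49566 -0.18665  0.13927 15.4    ]]
```

The force rises stiffly to about 8 N and then follows the spring, as it should for a screw locked 1.5 mm down. I'll press again and turn further, to about 1.58 rad, for margin. This time I'll lift without winding back.

>>> servo_tool:
  moves:
    - [[0,0,0,0,0,0.003,1],[0,0,0,0,0,0.006,1],[0,0,0,0,0,0.006,1],[0,0,0.04,0,0,0.006,1],[0,0,0.08,0,0,0.006,1],[0,0,0.12,0,0,0.006,1],[0,0,0.16,0,0,0.006,1],[0,0,0.2,0,0,0.006,1],[0,0,0.22,0,0,0.006,1],[0,0,0.22,0,0,0.006,1],[0,0,0.22,0,0,0.006,1]]

```text
time_s: 16.37
ee_pos: [0.4963, -0.187, 0.1373]
eef_rot: [3.139, 0.0, 1.307]
force: [-1.2, 0.1, 11.0]
grip_width: 0.0238
```

Run:
```python
from h import *
for i in range(2):
    o=get_obs(); print(o["force"].round(2),o["moment"].round(3),o["ee_pos"].round(4),o["eef_rot"].round(4)); c=camera("wrist")
crop(c,295,185,355,230,13,"w16"); np.savez("w16.npz",**c)
```

```text
[-1.24  0.06 11.05] [-0.011  0.57  -0.008] [ 0.4963 -0.187   0.1373] [3.1394e+00 5.0000e-04 1.3071e+00]
[-2.01 -0.3  10.35] [0.002 0.537 0.064] [ 0.4963 -0.187   0.1373] [3.1394e+00 5.0000e-04 1.3073e+00]
```

View pics/w16.png

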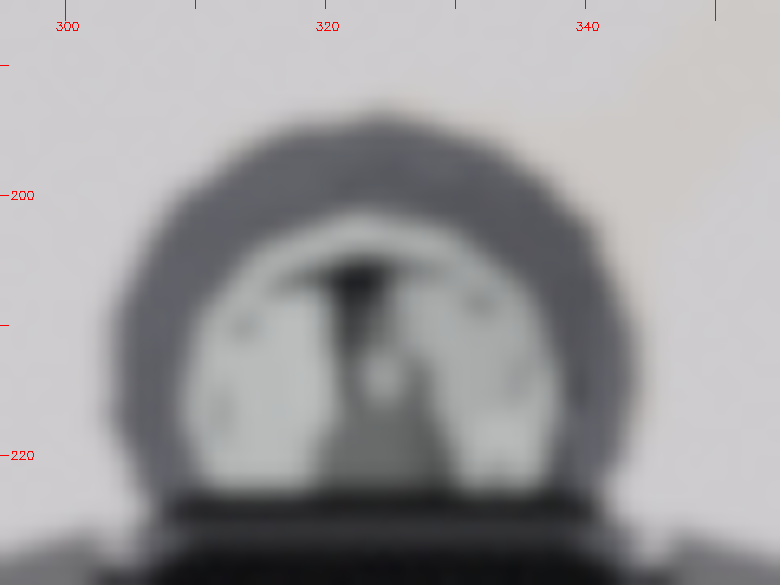

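The slot lags by about 0.15 rad, which puts the screw near 1.58. Lifting straight out.

>>> servo_tool:
  moves:
    - [[0,0,0,0,0,-0.003,1],[0,0,0,0,0,-0.006,1],[0,0,0,0,0,-0.01,1],[0,0,0,0,0,-0.015,1],[0,0,0,0,0,-0.02,1],[0,0,0,0,0,-0.04,1],[0,0,0,0,0,-0.06,1],[0,0,0,0,0,-0.08,1],[0,0,0,0,0,-0.1,1],[0,0,0,0,0,-0.1,1],[0,0,0,0,0,-0.1,1]]

```text
time_s: 17.38
ee_pos: [0.4964, -0.1871, 0.188]
eef_rot: [3.138, 0.001, 1.307]
force: [-0.7, -0.0, -0.4]
grip_width: 0.0238
```

Run:
```python
from h import *
for i in range(2):
    o=get_obs(); print(o["force"].round(2),o["ee_pos"].round(4),o["eef_rot"].round(4)); c=camera("wrist")
crop(c,285,175,365,235,10,"w17"); np.savez("w17.npz",**c)
slotfit(c,193,212,312,334,.0855)
row([.541,.182,.19],3.2224)
```

```text
[-0.7  -0.01 -0.44] [ 0.4964 -0.1871  0.188 ] [3.1380e+00 7.0000e-04 1.3074e+00]
[-1.1  -0.28 -1.31] [ 0.4961 -0.1869  0.1873] [3.1392e+00 5.0000e-04 1.3074e+00]
193 320.2 325.03 69
194 319.96 324.8 45
195 320.55 324.55 45
196 320.81 324.54 46
197 320.96 324.67 46
198 321.07 324.84 47
199 321.13 325.01 45
200 321.24 325.1 46
201 321.41 325.15 48
202 321.56 325.26 49
203 321.69 325.35 51
204 321.77 325.42 50
205 321.84 325.52 48
206 321.96 325.67 49
207 322.12 325.79 58
slot yaw -1.7296573045367343 turn 1.6426573045367343 mid [ 0.49529204 -0.18562181]
row [ 4.0000e-04  1.2000e-03 -1.2191e+00] [ 0.7357 -0.1052 -0.0067]  dist mm 371.6 deg 109.7
```

View pics/w17.png

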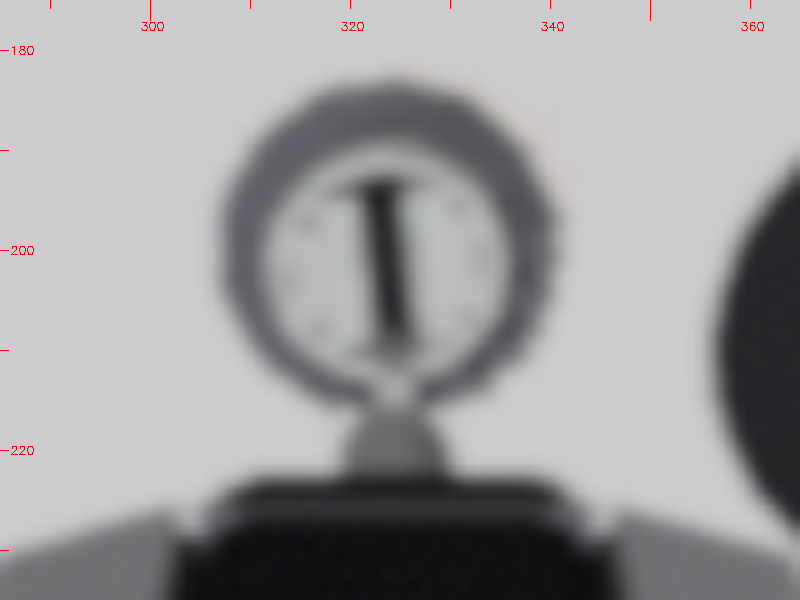

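The screw now sits at about 1.64 rad, well inside the lock range of 1.37–1.80. Carrying the driver back.

>>> servo_tool:
  moves:
    - [[0,0,-0.5,0.736,-0.105,-0.02,1],[0,0,-1,0.736,-0.105,-0.02,1],[0,0,-1,0.736,-0.105,-0.02,1],[0,0,-1,0.736,-0.105,-0.02,1],[0,0,-1,0.736,-0.105,-0.02,1],[0,0,-1,0.736,-0.105,-0.02,1],[0,0,-1,0.736,-0.105,-0.02,1],[0,0,-1,0.736,-0.105,-0.02,1],[0,0,-1,0.736,-0.105,-0.02,1],[0,0,-1,0.736,-0.105,-0.02,1],[0,0,-1,0.736,-0.105,-0.02,1],[0,0,-1,0.736,-0.105,-0.02,1]]

```text
time_s: 18.48
ee_pos: [0.5407, 0.1829, 0.1957]
eef_rot: [-3.14, 0.0, 2.815]
force: [-0.3, 0.6, -1.3]
grip_width: 0.0239
```

Run:
```python
from h import *
o=get_obs(); print(o["time_s"],o["ee_pos"],o["eef_rot"])
row([.541,.182,.18],3.2224)
```

```text
18.4833 [0.5407192  0.18286618 0.19573572] [-3.14043505e+00  4.37291201e-04  2.81495866e+00]
row [-8.000e-04  1.000e-04 -2.594e-01] [-0.0011 -0.0014  0.0315]  dist mm 15.8 deg 23.3
```

>>> servo_tool:
  moves:
    - [[0,0,-0.26,-0.001,-0.0014,0.02,1],[0,0,-0.26,-0.001,-0.0014,0.031,1],[0,0,-0.26,-0.001,-0.0014,0.031,1],[0,0,-0.26,-0.001,-0.0014,0.031,1],[0,0,-0.26,-0.001,-0.0014,0.031,1],[0,0,-0.26,-0.001,-0.0014,0.031,1],[0,0,-0.26,-0.001,-0.0014,0.031,1]]

```text
time_s: 19.07
ee_pos: [0.5409, 0.182, 0.18]
eef_rot: [-3.14, -0.0, -3.062]
force: [-0.5, -0.2, -0.8]
grip_width: 0.0239
```

Run:
```python
from h import *
o=get_obs(); print(o["time_s"],o["ee_pos"],o["eef_rot"])
c=camera("wrist"); crop(c,290,180,360,230,10,"w18"); np.savez("w18.npz",**c)
row([.5414,.1823,.13],3.2224)
print([at(c,u,v,.052)[:2] for u,v in [(325,197)]])
```

```text
19.0667 [0.54088738 0.18200264 0.17996951] [-3.14025324e+00 -4.61077552e-04 -3.06173267e+00]
row [-0.0008 -0.0002 -0.0004] [-0.001   0.0006  0.1001]  dist mm 50.1 deg 0.1
[array([0.54175906, 0.18257576])]
```

View pics/w18.png

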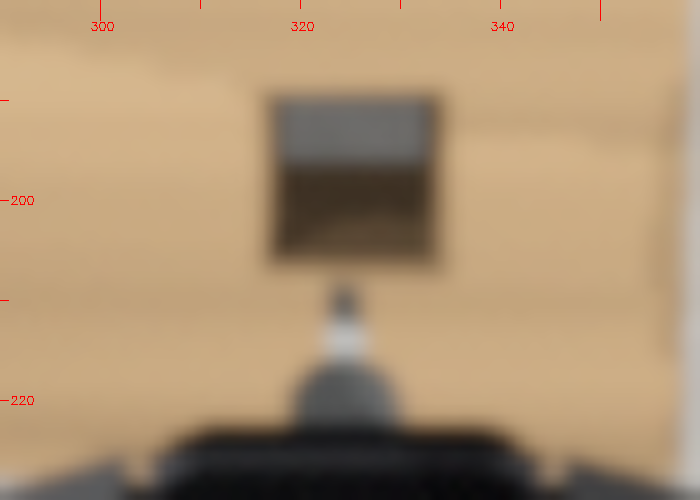

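The hole is centred at about (325.4,198), which is ≈(0.5425, 0.1828). The bit is lined up with it. Lowering.

Run:
```python
from h import *
c=dict(np.load("w18.npz")); print(at(c,325.4,198,.052))
row([.5419,.1825,.112],3.2224); row([.5419,.1825,.062],3.2224)
```

```text
[0.54278223 0.18307234 0.052     ]
row [-0.0008 -0.0002 -0.0004] [-0.0021  0.001   0.1361]  dist mm 68.1 deg 0.1
row [-0.0008 -0.0002 -0.0004] [-0.0021  0.0011  0.2361]  dist mm 118.1 deg 0.1
```

>>> servo_tool:
  moves:
    - [[-0.001,0,0,-0.002,0.001,0.04,1],[-0.001,0,0,-0.002,0.001,0.08,1],[-0.001,0,0,-0.002,0.001,0.11,1],[-0.001,0,0,-0.002,0.001,0.13,1],[-0.001,0,0,-0.002,0.001,0.14,1],[-0.001,0,0,-0.002,0.001,0.15,1],[-0.001,0,0,-0.002,0.001,0.155,1],[-0.001,0,0,-0.002,0.001,0.155,1]]

```text
time_s: 19.78
ee_pos: [0.5419, 0.1825, 0.1026]
eef_rot: [3.141, -0.0, -3.062]
force: [-0.2, -0.3, -1.2]
grip_width: 0.0236
```

Run:
```python
from h import *
o=get_obs(); print(o["time_s"],o["ee_pos"],o["eef_rot"],o["force"])
c=camera("wrist"); crop(c,290,180,360,230,10,"w19")
row([.5419,.1825,.062],3.2224)
```

```text
19.7833 [0.54194199 0.18250562 0.10262551] [ 3.14128997e+00 -1.47777794e-04 -3.06158306e+00] [-0.20380937 -0.25200137 -1.23736024]
row [ 0.0002  0.0002 -0.0005] [ 0.0004 -0.0001  0.082 ]  dist mm 41.0 deg 0.0
```

View pics/w19.png

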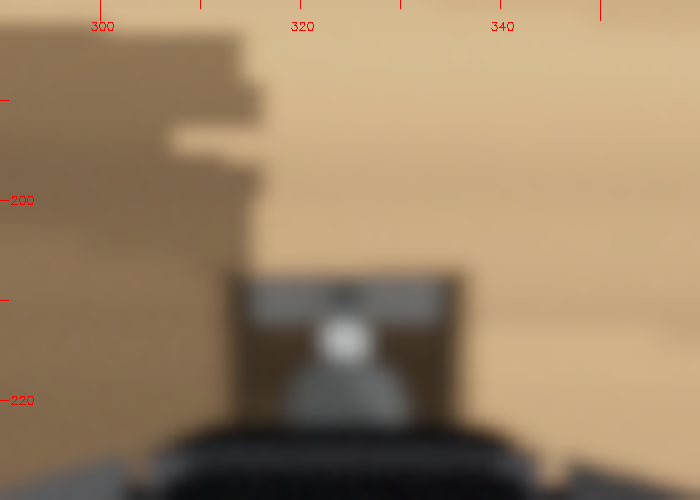

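The bit is in the hole, centred, with no force. Down the rest of the way.

>>> servo_tool:
  moves:
    - [[0,0,0,0,0,0.025,1],[0,0,0,0,0,0.045,1],[0,0,0,0,0,0.06,1],[0,0,0,0,0,0.07,1],[0,0,0,0,0,0.078,1],[0,0,0,0,0,0.082,1],[0,0,0,0,0,0.082,1],[0,0,0,0,0,0.082,1],[0,0,0,0,0,0.082,1]]

```text
time_s: 20.58
ee_pos: [0.5423, 0.1826, 0.0624]
eef_rot: [3.141, 0.001, -3.062]
force: [-0.1, -0.4, -0.3]
grip_width: 0.0237
```

Run:
```python
from h import *
for i in range(2):
    o=get_obs(); print(o["time_s"],o["ee_pos"],o["eef_rot"],o["force"]); c=camera("wrist")
crop(c,220,120,440,280,3,"w20")
```

```text
20.5833 [0.54230126 0.18263923 0.06238175] [ 3.14107969e+00  9.55973465e-04 -3.06152364e+00] [-0.0548366  -0.3947163  -0.30204474]
20.6333 [0.54230573 0.18259064 0.062403  ] [ 3.14107687e+00  1.00803753e-03 -3.06160952e+00] [-0.396894    0.06571093 -2.26761615]
```

View pics/w20.png

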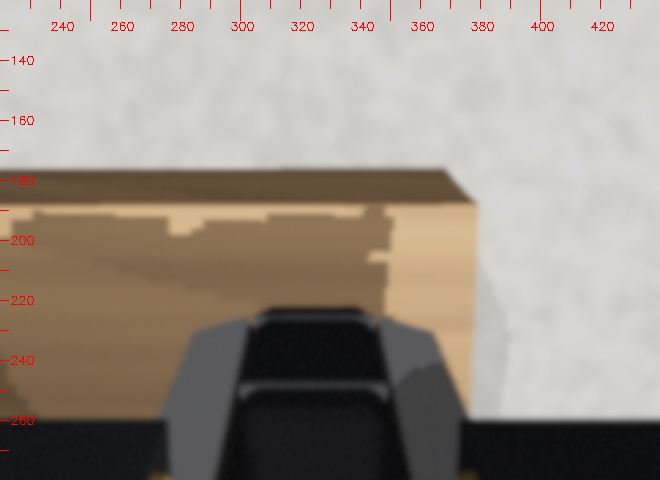

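>>> servo_tool:
  moves:
    - [[0,0,0,0,0,0.0015,1],[0,0,0,0,0,0.0025,1],[0,0,0,0,0,0.0025,1],[0,0,0,0,0,0.0025,1]]

```text
time_s: 21.02
ee_pos: [0.5422, 0.1826, 0.0611]
eef_rot: [3.141, 0.001, -3.062]
force: [0.5, 0.4, -0.9]
grip_width: 0.0234
```

>>> servo_tool:
  moves:
    - [[0,0,0,0,0,0,0.7],[0,0,0,0,0,0,0.5],[0,0,0,0,0,0,0.4],[0,0,0,0,0,0,0.4],[0,0,0,0,0,0,0.4],[0,0,0,0,0,0,0.4],[0,0,0,0,0,0,0.4]]

```text
time_s: 21.6
ee_pos: [0.5423, 0.1826, 0.0611]
eef_rot: [3.141, 0.001, -3.062]
force: [-0.3, 0.1, -0.2]
grip_width: 0.0564
```

Run:
```python
from h import *
for i in range(1):
    o=get_obs(); print(o["time_s"],o["ee_pos"],o["eef_rot"],o["force"],o["grip_width"]); c=camera("wrist")
crop(c,220,120,440,280,3,"w21")
```

```text
21.6 [0.54225126 0.18260587 0.06110008] [ 3.14109154e+00  8.93187963e-04 -3.06158920e+00] [-0.30529293  0.05599424 -0.2207697 ] 0.05643474038496106
```

View pics/w21.png

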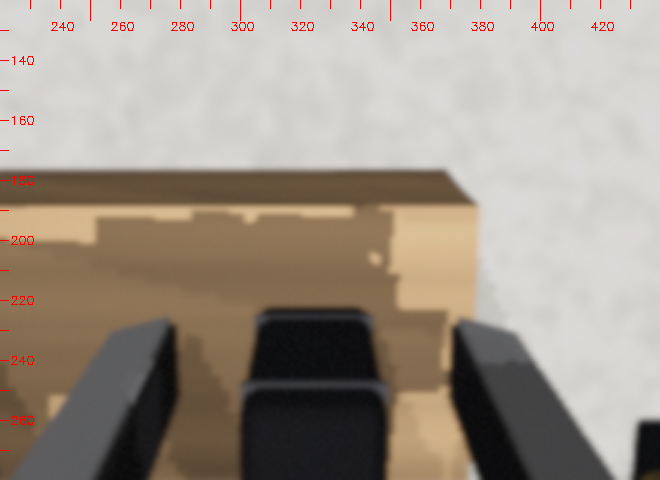

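Released and upright. Retreating straight up.

>>> servo_tool:
  moves:
    - [[0,0,0,0,0,-0.03,0.4],[0,0,0,0,0,-0.08,0.4],[0,0,0,0,0,-0.15,0.4],[0,0,0,0,0,-0.22,0.4],[0,0,0,0,0,-0.28,0.4],[0,0,0,0,0,-0.28,0.4],[0,0,0,0,0,-0.28,0.4],[0,0,0,0,0,-0.28,0.4]]

```text
time_s: 22.32
ee_pos: [0.5418, 0.1824, 0.2001]
eef_rot: [3.141, -0.0, -3.062]
force: [1.1, 0.8, -0.0]
grip_width: 0.0562
```

Run:
```python
from h import *
o=get_obs(); print(o["time_s"],o["ee_pos"],o["force"],o["grip_width"],o["joint_vel"].round(3))
c=camera("wrist"); crop(c,220,120,440,280,3,"w22")
t=camera("top"); crop(t,210,185,445,275,3,"t22"); s=camera("scene"); crop(s,330,195,420,260,8,"s22")
P=np.array([at(c,u,v,.108)[:2] for u,v in [(321,190)]]);
```

```text
22.3167 [0.54175461 0.18243386 0.20013224] [ 1.09126965  0.78591515 -0.02782432] 0.05618069692889239 [-0.001  0.016  0.013 -0.001 -0.001  0.   ]
```

View pics/w22.png

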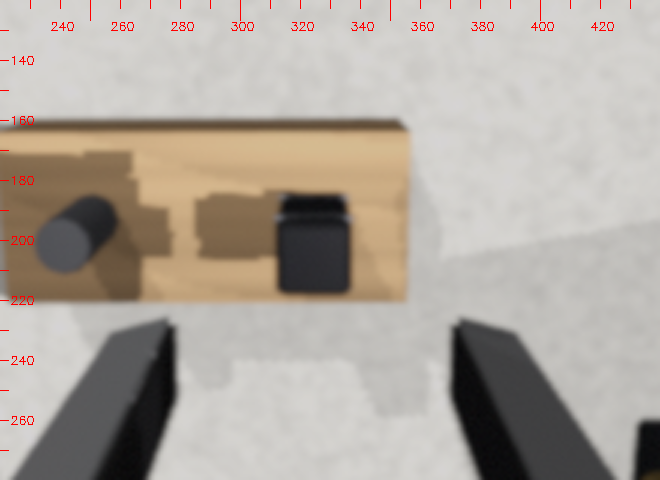

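View pics/t22.png

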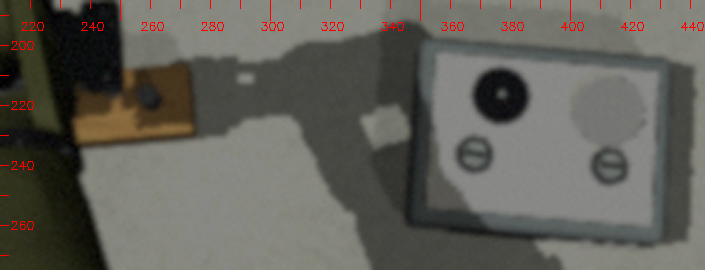

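View pics/s22.png

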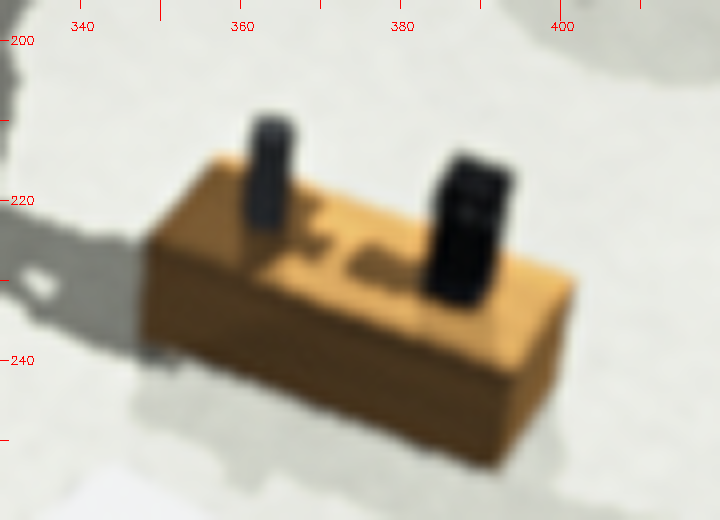

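The driver is seated in its hole exactly as at the start, and the screw's slot is parallel to the locked neighbour's. The gripper is clear, so I'm handing in.

Run:
```python
from station import hand_in
print(hand_in())
```

```text
the job is handed in; nothing more can be done
None
```

The loose screw is turned to about 1.64 rad and, as far as I could check, locked. The screwdriver is back upright in its own hole, and I handed the job in at about 22 s with the gripper open and clear.

**First turn:** I pressed the screw to between 11 N and 16 N and turned it. Winding the bit back before lifting seems to have dragged the screw back, because the camera then showed only about 1.40 rad. That is barely past the 1.37 lock point.

**Second turn:** I put the bit back in, pressed to about 11 N, turned further and lifted straight out. The camera measured about 1.64 rad, inside the 1.37–1.80 lock range. The highest reading I took was about 16 N upward with 6 N sideways, roughly 18 N in all. I only read the force between moves, so a brief higher peak is possible.

**Last checks:**
- **Screwdriver:** it stands in its hole as it did at the start.
- **Screw:** its slot lies parallel to the locked neighbour's.
- **Other objects:** the thin driver and the lens look unmoved. I did not check the rest again at the end.

**Locked height:** I did not measure it directly. The only evidence is the push I made at 1.40 rad: the force rose stiffly to about 8 N and then followed the spring. That fits a screw locked 1.5 mm down, but grip compliance blurs it, and I did not repeat it at 1.64 rad.

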